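# Clear, set and lock the bench slide

### The arm

A 6-joint arm with a two-finger parallel gripper is mounted at the origin on a cart in front of the work surface, level with it; the furniture and walls round the work are solid. World frame = base frame: x ahead of the robot, y to its left, z up, the work surface at z = 0. Lengths are in m, angles in rad, forces in N, time in s.
With the tool pointing down it reaches from about 0.375 to 0.9 m from the base axis. Payload 3.1 kg.
Tool frame: the origin (TCP) lies at the very end of the fingers, on their centre line; the grasp point (between the pads) lies 19 mm behind it (grip_depth is the distance from the TCP to the grasp point, in m); z points along the fingers, y is the line along which they close (so a half turn about z gives the same grasp; the last joint's range is limited). The gripper opens to 85 mm and grips with 20 to 120 N. Pads are 22 mm wide; open, the fingers measure 114 mm over their backs; the gripper's body (76 mm by 85 mm) begins 54 mm behind the grasp point. The pads swing forward as they close: fully open they stand 13 mm farther back than shut.
Start: joints at [-1.367, 0.527, 1.433, -0, 1.181, -0.178], TCP at [0.233, -0.58, 0.231] pointing down, gripper open.
Joint ranges: [-3.08, 3.08], [-0.75, 2.2], [0.22, 2.44], [-1.43, 4.57], [0, 2.65], [-2.85, 2.85]. Speed limits (rad/s): [2.79, 2.79, 3.14, 3.14, 3.14, 3.14].

### API

Orientations are given as a unit quaternion [x, y, z, w].
In Python, from station import * gives the robot as it stands.
- The arm moves only by the tool apply_moves, never from a script. Its argument "plan" is a list of rows, each a list of 7 numbers: the shift along the tool's x, y, z in m, then the turn, a rotation vector about the tool's x, y, z in rad, then the gripper command: -1 is fully open, 1 is shut, values between are in proportion. In form: [[dx, dy, dz, wx, wy, wz, jaw], ...]. A call has 1 to 8 rows; each row shifts and turns the commanded pose from where the row before left it, along the tool's axes as they then stand; what a row does not reach is not made up. A row lasts 1/8 s, in which the tool goes at most 62.5 mm and 10.7 degrees, less where a joint would pass 70% of its speed; a pose out of reach is approached as far as the arm can. A call is refused whole if a number of a shift passes 0.0625 or a number of a turn 0.188, either way. A call with a gripper value outside its range is refused whole. The fingers move at their own pace and stop on an object; "force" is the grip in N (left out, the last holds). Time passes only in rows, so rows that do not move let the fingers close. It gives the time, the measured TCP pose, the force, the opening and the grip force at its end, in the units of the state.
- sense(): the state, without advancing time (a new reading comes with each control period).
- snapshot(name): name is "scene" or "side" or "wrist"; returns the picture (400x640x3 uint8, red, green, blue); there is no depth.
- calibration(name): a dict with "camera_matrix" (3x3 intrinsics, pixels), "k1" (the pictures are not rectified: a ray, as slopes to the right and down, at radius r is drawn at 1 + k1 r^2 times it, then the intrinsics apply), "R" (3x3) and "t" (3): a world point X has camera coordinates R X + t; the wrist camera has in their place "mount" (4x4, takes a point from camera to tool coordinates, whose origin is the TCP and whose axes are the flange's). Camera axes: x right, y down, z forward; pixel columns grow to the right and rows downward; lengths in m; the calibration is good to about 2 mm. A picture is of the moment at which its call begins: read the wrist's pose just before it. calibration takes no time and is no camera call.
- sign_off(): hands the job in; it is judged then, once.
The state is a dict: "t": time; "q": joint angles; "qd": joint speeds; "tau": joint torques, N m; "tcp_pos": TCP position; "tool_rot": TCP orientation; "force": force on the tool from outside, world axes, zero at the start; "ft_torque": the same for the moment, N m; "finger_gap": opening from 0.0 (shut) to 1.0 (fully open); "gripper_force": force on a finger pad.
Only numpy, scipy, OpenCV 4.12 (cv2) and the standard library are available. Lean on these libraries where they do the work, as an engineer would, in place of code of your own. Each camera call takes 0.05 s, during which the arm holds its last target. There are 200 camera calls.

### The job

Lift everything that lies in the way off the slide bed (of a brown bottle, a black tape roll and a grey cap, those that are there) and set each down on the green mat, bottle upright, roll and cap flat, then slide the blue carriage all the way home against the red stop. After that take the hex key from its orange stand, flip it over so that its short arm goes fully down into the stiff clamp screw, and swing the long arm clockwise until the screw comes up tight against its end (its white line meets the carriage's white mark), with the carriage still home. Finally pull the key out and put it back standing in the orange stand (either arm down), with the cleared things still on the mat and everything else left alone.

Things in the scene. Friction and masses are not known exactly. Their poses are not given: they have to be found in the camera images.
- bottle_mid (a point): Brown sample bottle, black cap; 48 mm across, body to 86 mm, cap 35 mm across to 100 mm. Point: on its axis, half-way up (50 mm above its foot); z along its axis. May be absent. Starts standing on the slide bed.
- tape_roll_mid (a point): Roll of black tape lying flat, 53 mm across, 19 mm high. Point: its centre, half-way up (9.5 mm above its underside); z along its axis. May be absent. Starts on the slide bed.
- spare_cap_mid (a point): Grey screw cap lying flat, 64 mm across, 24 mm high. Point: its centre, half-way up (12 mm above its underside); z along its axis. May be absent. Starts on the slide bed.
- mat: Thin green mat fixed flush on the bench, 200 mm along its x, 130 mm along its y (under 1.5 mm thick; things on it stand at bench height). Origin: its centre, on the bench. It lies beyond the right-hand end of the slide bed.
- slide_bed: Aluminium bed of the bench slide, fixed, 130 mm along its x (across the slide), 400 mm along its y, 6 mm thick; origin: centre of its underside. The things in the way stand on its top. The carriage starts near its +y end; the red stop block (110 x 25 x 36 mm on the bed) stands near its -y end, its face at y = -145 mm.
- carriage (a joint): Travel of the blue carriage towards the bed's -y, in m: 0 at the far end, 0.245 fully home against the red stop. About 9 N move it; friction holds it where it is left. The blue block is 116 mm across the slide, 90 mm along it, its top 38 mm above the bench; it cannot pass things standing on the bed.
- carriage_grip (a point): Black upright grip plate on the carriage, 36 mm along the bed's x, 16 mm along the bed's y (the sliding direction), from 38 to 70 mm above the bench. Point: its centre, 54 mm above the bench. Axes as the bed's.
- clamp_screw (a joint): Turn of the clamp screw (black round head, 39 mm across, 40 mm high, on the carriage, 60 mm from the grip plate towards the bed's -x) in rad, clockwise seen from above counts up; starts between 0 and 0.3, hard end stop (tight) at 1.30. Stiff: 0.6 N m of friction; it stays where it is left.
- socket_mouth (a point): Centre of the mouth of the hex socket in the clamp screw's top, 78 mm above the bench (countersink 30 mm wide, 5 mm deep). Socket upright, 22 mm across flats, 38 mm deep. z up; x points to one of the socket's six corners (every 60 degrees) and turns with the screw. A seated key has about 10 degrees of turning play either way.
- socket_floor (a point): Centre of the socket's floor, 38 mm below its mouth; a fully seated key's tip stands here. The key has about 1 mm of sideways room in the socket, so when let go it stays in but leans up to 10 degrees towards its long arm.
- key_bend (a point): L-shaped black hex key, 19 mm across flats (22 across corners), 0.26 kg. Point: centre of the metal in the rounded bend. Axes: long arm along -z, short arm along +x, two opposite flats face +-y (hold it across these), corners in the x-z plane. The arms' axes meet at (-7.3, 0, +7.3) mm; from there the long arm is 180 mm, the short arm 78 mm to its tip.
- key_short_tip (a point): Centre of the end face of the key's short arm. Axes as key_bend. At the start the key stands in its stand, long arm down, short arm level on top, pointing roughly ahead and to the right (35 degrees right of world +x, give or take 20); it may lean up to 5 degrees.
- key_long_tip (a point): Centre of the end face of the key's long arm. Axes as key_bend.
- key_stand: Orange block, fixed, 75 x 75 x 55 mm, with one square upright hole in the middle of its top, 23 mm wide and 50 mm deep (floor 5 mm above the bench), its sides along the block's x and y. Origin: centre of its underside. The key fits in any of the four quarter turns, either arm down. It stands beyond the left-hand end of the slide bed.
- syringe: Large syringe lying behind the slide, 165 x 32 mm; leave it alone.
- torch: Black torch lying behind the slide, 112 x 37 mm; leave it alone. Behind it stands an orange tool case (fixed, front at x = 0.68, y = 0 to 0.2, about 0.13 high); keep the swinging key clear of it.
Not all that is in view belongs to the job. Leave any purple look-alike of the part that bears bottle_mid alone. Leave any purple look-alike of the part that bears tape_roll_mid alone.

How it is judged:
On the way, in this order (a step that is already met when the one before it is completed fails the run):
1. everything cleared stands on the green mat, the bottle upright, roll and cap flat (x of bottle_mid in the frame of mat between -0.1 and 0.1 m and y of bottle_mid in the frame of mat between -0.065 and 0.065 m and height (world z) of bottle_mid below 0.062 m and angle between each of bottle_mid, tape_roll_mid, spare_cap_mid's own z axis and vertical below 0.15 rad and x of tape_roll_mid in the frame of mat between -0.1 and 0.1 m and y of tape_roll_mid in the frame of mat between -0.065 and 0.065 m and height (world z) of tape_roll_mid below 0.0215 m and x of spare_cap_mid in the frame of mat between -0.1 and 0.1 m and y of spare_cap_mid in the frame of mat between -0.065 and 0.065 m and height (world z) of spare_cap_mid below 0.024 m), for 0.2 s.
2. the carriage is home against the red stop (value of joint carriage above 0.241 m), for 0.2 s.
3. the key's short arm is fully down in the clamp screw (distance between key_short_tip and socket_floor below 0.01 m and value of joint carriage above 0.241 m), for 0.2 s.
4. the screw is tight, turned with the short arm in it and the carriage home (all of step 3 and value of joint clamp_screw above 1.17 rad), for 0.2 s.
At the end, for the whole second after the job is handed in: Each of bottle, roll and cap that is there stands upright or flat (within 0.15 rad) with its centre over the mat; the carriage is within 4 mm of the stop; the screw has passed 1.17 rad; the key is at rest with one arm's tip in the stand's hole, at most 25 mm above the bench (all of step 1 and value of joint carriage above 0.241 m and value of joint clamp_screw above 1.17 rad and ((x of key_short_tip in the frame of key_stand between -0.013 and 0.013 m and y of key_short_tip in the frame of key_stand between -0.013 and 0.013 m and z of key_short_tip in the frame of key_stand below 0.025 m) or (x of key_long_tip in the frame of key_stand between -0.013 and 0.013 m and y of key_long_tip in the frame of key_stand between -0.013 and 0.013 m and z of key_long_tip in the frame of key_stand below 0.025 m)) and linear speed of hex_key below 0.02 m/s); the robot touches nothing.
It fails at once if the syringe or the torch is pushed more than 40 mm (distance of any of syringe, torch from where it was at the start of the episode above 0.04 m).
Of bottle, tape_roll, spare_cap only 2 to 3 are there at a start; the rules pass over those that are not, and their reading is None.
At some moment in a run one of tape_roll, spare_cap may be knocked a few centimetres aside while the robot is not near it.
It also fails if it takes over 210 s, if anything falls off the work surface, if the arm or the gripper's body presses on something with over 40 N, if the wrist force passes 120 N, or if a joint passes its speed limit or range.

## Working session

There is one attempt and no reset: what is moved stays moved. The work goes in short steps, Python scripts to look and compute and a tool call to move; the robot and the scene stay as the last step left them, time stands still between calls to the robot, and variables do not carry over. Pictures are saved under pics/ and viewed, at most 14 in all, crops included, and the job is handed in when it is done.

Besides the shell and the picture viewer there is one more tool, called after "Request:" as name(argument=value, ...), one argument or row to a line, values as JSON. apply_moves: Moves the arm, as the interface text tells. Its arguments: {"type":"object","properties":{"plan":{"type":"array"},"force":{"type":"number"}},"required":["plan"]}

```bash
ls; mkdir -p pics; python3 - <<'E'
from station import *
import cv2
print(sense())
for n in ["scene","side"]:
    im=snapshot(n); cv2.imwrite(f"pics/{n}0.png",im[:,:,::-1]); print(n,calibration(n))
print(calibration("wrist"))
E
```

```text
pics
{'t': 0.0, 'q': array([-1.36649996e+00,  5.28488839e-01,  1.43387578e+00, -1.46760120e-05,
        1.18139504e+00, -1.78529047e-01]), 'qd': array([-7.57912333e-04,  8.53439269e-04,  3.38921296e-04, -2.55577893e-04,
        2.13993666e-05, -2.36975780e-03]), 'tau': array([-3.25212441e-04, -4.42349660e+01, -1.78023988e+01, -8.68244979e-05,
        8.53881153e-03, -7.58409442e-06]), 'tcp_pos': array([ 0.23332625, -0.57905686,  0.23032812]), 'tool_rot': array([ 9.81735345e-01,  1.90248621e-01, -2.07441933e-05, -1.08332744e-03]), 'force': array([ 0.18561363, -0.14893561,  0.26762338]), 'ft_torque': array([-0.03055486, -0.01442804, -0.03951562]), 'gripper_force': 0.0, 'finger_gap': 0.9973176542062434}
scene {'camera_matrix': array([[380.56882714,   0.        , 314.06558655],
       [  0.        , 380.56882714, 195.23329307],
       [  0.        ,   0.        ,   1.        ]]), 'k1': -0.014410606064538044, 'R': array([[-0.44991598, -0.89306655,  0.00278449],
       [-0.69866629,  0.35003404, -0.62397243],
       [ 0.55627423, -0.2826806 , -0.7814414 ]]), 't': array([0.24303705, 0.44090
[... 280 characters left out ...]
     [-0.26286229, -0.46620413, -0.84472311],
       [ 0.42411928,  0.73055619, -0.53517333]]), 't': array([-0.45523525,  0.24533058,  1.33394862])}
{'camera_matrix': array([[289.80959855,   0.        , 319.27542704],
       [  0.        , 289.80959855, 200.50611521],
       [  0.        ,   0.        ,   1.        ]]), 'k1': -0.02602987166129295, 'mount': array([[ 1.43722823e-04, -9.63247102e-01, -2.68616828e-01,
         6.62700604e-02],
       [ 9.99999821e-01,  2.94453651e-04, -5.20849086e-04,
        -2.88898958e-05],
       [ 5.80801578e-04, -2.68616705e-01,  9.63246972e-01,
        -1.43196292e-01],
       [ 0.00000000e+00,  0.00000000e+00,  0.00000000e+00,
         1.00000000e+00]])}
```

View pics/scene0.png

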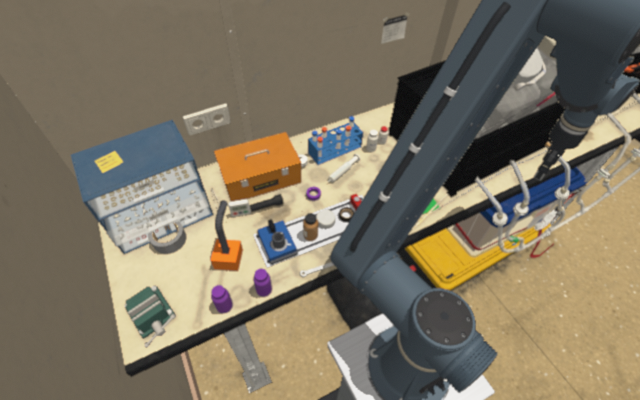

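View pics/side0.png

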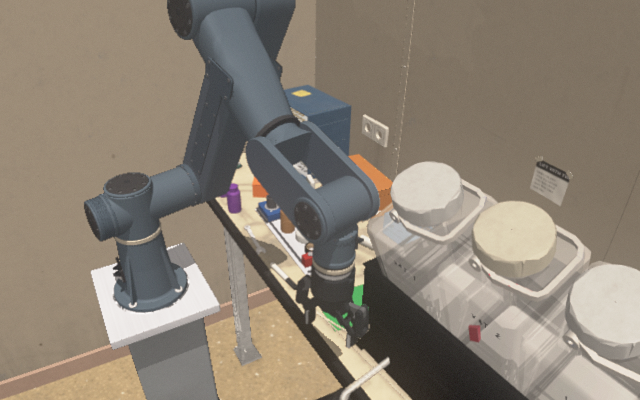

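The scene shows a brown bottle (311,227), a grey cap (327,217), a black roll (347,214), and the carriage at (278,240). The key is in its stand at (222,235). Look-alikes to leave alone are two purple bottles at (221,298) and (263,282) and a purple roll at (313,193). All three things to clear are there.

```bash
cat > h.py <<'E'
from station import *
import numpy as np, cv2
from scipy.spatial.transform import Rotation as Rn
def cam(name,s=None):
    c=calibration(name)
    if name=="wrist":
        s=s or sense(); T=np.eye(4); T[:3,:3]=Rn.from_quat(s["tool_rot"]).as_matrix(); T[:3,3]=s["tcp_pos"]
        M=T@c["mount"]; R=M[:3,:3].T; t=-R@M[:3,3]
    else: R,t=c["R"],c["t"]
    return c["camera_matrix"],c["k1"],R,t
def ray(C,u,v):
    K,k,R,t=C
    x=cv2.undistortPoints(np.array([[[u,v]]],float),K,np.array([k,0,0,0,0.]))[0,0]
    return -R.T@t, R.T@np.array([x[0],x[1],1])
def onz(C,u,v,z):
    o,d=ray(C,u,v); return o+d*(z-o[2])/d[2]
def proj(C,X):
    K,k,R,t=C; return cv2.projectPoints(np.array([X],float),cv2.Rodrigues(R)[0],t,K,np.array([k,0,0,0,0.]))[0][0,0]
def go(p,yaw=None,R=None):
    """shift (tool axes) and rotvec from present pose to TCP p, tool down with tool-x yaw (deg)"""
    s=sense(); A=Rn.from_quat(s["tool_rot"])
    if yaw is not None: R=Rn.from_euler('z',yaw,degrees=True)*Rn.from_rotvec([np.pi,0,0])
    d=A.inv().apply(np.array(p)-s["tcp_pos"]); w=(A.inv()*R).as_rotvec() if R is not None else None
    print("shift",d.round(4),"turn",None if w is None else w.round(4),"n>=",np.abs(d).max()/.0625)
def snap(n,name,crop=None,scale=1):
    s=sense(); C=cam(n,s); im=snapshot(n)[:,:,::-1].copy(); o=im
    if crop: o=im[crop[1]:crop[3],crop[0]:crop[2]]
    if scale!=1: o=cv2.resize(o,None,fx=scale,fy=scale,interpolation=cv2.INTER_CUBIC)
    cv2.imwrite("pics/"+name,o); return im,C,s
E
python3 - <<'E'
from h import *
C=cam("scene")
for n,u,v,z in [("bottle top",311,216,.106),("cap",327,216,.03),("roll",347,213,.025),("grip",271,224,.07),("screw",279,236,.078),("stop",355,198,.04),("stand",227,244,.055),("keytop",220,206,.18),("torch",262,204,.02),("mat",430,206,0),("white thing",310,271,0)]:
    print(n,onz(C,u,v,z).round(3))
go([.5,-.1,.4],-15)
E
```

```text
bottle top [0.47  0.046 0.106]
cap [ 0.495 -0.024  0.03 ]
roll [ 0.479 -0.091  0.025]
grip [0.521 0.159 0.07 ]
screw [0.465 0.156 0.078]
stop [ 0.512 -0.14   0.04 ]
stand [0.523 0.303 0.055]
keytop [0.569 0.285 0.18 ]
torch [0.643 0.145 0.02 ]
mat [ 0.392 -0.372  0.   ]
white thing [0.356 0.106 0.   ]
shift [ 0.4264 -0.3451 -0.1688] turn [-2.100e-03  3.000e-04  6.447e-01] n>= 6.821970456628162
```

```bash
cat >> h.py <<'E'
def rows(p,yaw=None,n=8,jaw=-1,R=None,s=None):
    """n equal rows to TCP p and orientation; assumes rotation done evenly"""
    s=s or sense(); A=Rn.from_quat(s["tool_rot"])
    if yaw is not None: R=Rn.from_euler('z',yaw,degrees=True)*Rn.from_rotvec([np.pi,0,0])
    w=(A.inv()*R).as_rotvec()/n if R is not None else np.zeros(3); d=(np.array(p)-s["tcp_pos"])/n
    out=[]
    for i in range(n):
        sh=(A*Rn.from_rotvec(w*i)).inv().apply(d); out.append([round(float(x),4) for x in (*sh,*w)]+[jaw])
    print(*out,sep=",\n")
E
python3 -c "
from h import *
rows([.47,0,.38],0)"
```

```text
[0.0545, -0.0561, -0.0186, -0.0003, 0.0, 0.0479, -1],
[0.0517, -0.0587, -0.0186, -0.0003, 0.0, 0.0479, -1],
[0.0489, -0.0611, -0.0186, -0.0003, 0.0, 0.0479, -1],
[0.0459, -0.0633, -0.0186, -0.0003, 0.0, 0.0479, -1],
[0.0428, -0.0655, -0.0186, -0.0003, 0.0, 0.0479, -1],
[0.0396, -0.0674, -0.0186, -0.0003, 0.0, 0.0479, -1],
[0.0364, -0.0692, -0.0187, -0.0003, 0.0, 0.0479, -1],
[0.033, -0.0709, -0.0187, -0.0003, 0.0, 0.0479, -1]
```

Request:
apply_moves(
  plan=[
    [0.04,-0.042,-0.018,0,0,0.048,-1],
    [0.038,-0.044,-0.018,0,0,0.048,-1],
    [0.036,-0.046,-0.018,0,0,0.048,-1],
    [0.034,-0.048,-0.018,0,0,0.048,-1],
    [0.032,-0.049,-0.018,0,0,0.048,-1],
    [0.03,-0.05,-0.018,0,0,0.048,-1],
    [0.028,-0.051,-0.018,0,0,0.048,-1],
    [0.026,-0.052,-0.018,0,0,0.048,-1],
  ],
)

```text
t: 1.1
tcp_pos: [0.411, -0.1464, 0.3757]
tool_rot: [1.0, -0.002, -0.0, -0.0]
force: [1.0, -1.1, 0.4]
finger_gap: 0.999
gripper_force: 0.0
```

Request:
apply_moves(
  plan=[
    [0,-0.052,0,0,0,0,-1],
    [0,-0.052,0,0,0,0,-1],
    [0,-0.04,0,0,0,0,-1],
    [0,0,0,0,0,0,-1],
  ],
)

```text
t: 1.6
tcp_pos: [0.4101, -0.0019, 0.3751]
tool_rot: [1.0, 0.002, -0.0, -0.0]
force: [-0.2, -0.3, 0.3]
finger_gap: 1.003
gripper_force: 0.0
```

```bash
python3 -c "
from h import *
im,C,s=snap('wrist','w1.png'); print(s['t'],s['tcp_pos'],s['tool_rot'])"
```

```text
1.6 [ 0.41010728 -0.0019335   0.3750954 ] [ 9.99998230e-01  1.81345957e-03 -3.92938588e-04 -3.12883684e-04]
```

View pics/w1.png

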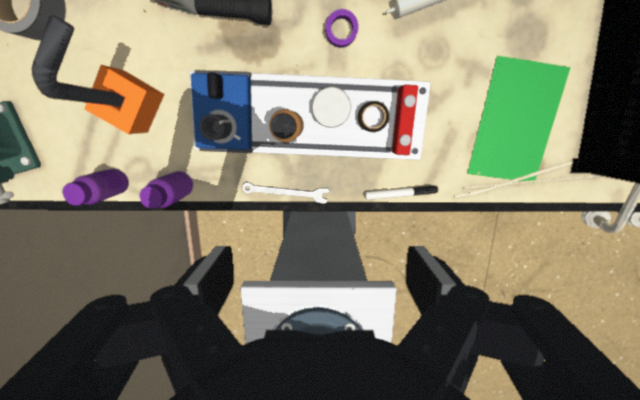

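The wrist view shows the carriage grip (216,85), screw (217,127), bottle cap (287,125), grey cap (331,106), black roll (373,116), red stop (406,119), green mat (518,118), stand (124,98) and key bend (50,85). The purple bottles and purple ring lie off the bed.

```bash
python3 - <<'E'
from h import *
im=cv2.imread("pics/w1.png"); s=sense(); C=cam("wrist",s)
hsv=cv2.cvtColor(im,cv2.COLOR_BGR2HSV)
def big(lo,hi,box):
    m=cv2.inRange(hsv,lo,hi); k=np.zeros_like(m); k[box[1]:box[3],box[0]:box[2]]=255; m&=k
    cs=cv2.findContours(m,0,2)[0]; return max(cs,key=cv2.contourArea)
g=big((45,100,60),(75,255,255),(440,30,600,200)); q=cv2.approxPolyDP(g,5,True)[:,0]
M=np.array([onz(C,*p,0) for p in q.astype(float)]); print("mat",M.round(3).tolist(),M.mean(0))
o=big((5,150,80),(20,255,255),(70,50,180,150)); q=cv2.approxPolyDP(o,4,True)[:,0]; print("stand px",q.tolist(),[onz(C,*p,.055).round(3).tolist() for p in q.astype(float)])
r=big((0,150,80),(6,255,255),(385,70,430,170)); q=cv2.approxPolyDP(r,3,True)[:,0]; print("stop",[onz(C,*p,.042).round(3).tolist() for p in q.astype(float)])
b=big((100,120,40),(125,255,255),(180,60,260,170)); q=cv2.approxPolyDP(b,4,True)[:,0]; print("blue",[onz(C,*p,.038).round(3).tolist() for p in q.astype(float)],q.tolist())
for n,u,v,z in [("bottle",287,124,.106),("cap",331,106,.03),("roll",373,116,.025),("grip",215,81,.07),("screw",217,126,.078),("bendcorner",45,88,.18),("keyhole",117,97,.055)]: print(n,onz(C,u,v,z).round(3))
for n,e in [("cap",(331,88)),("cap",(312,106)),("roll",(390,116)),("roll",(373,132))]: print(n,onz(C,*e,.028).round(3))
E
```

```text
mat [[0.566, -0.422, 0.0], [0.579, -0.298, 0.0], [0.385, -0.275, 0.0], [0.376, -0.36, 0.0], [0.393, -0.404, 0.0]] [ 0.4597923  -0.35184201  0.        ]
stand px [[101, 66], [93, 88], [116, 92], [123, 102], [119, 107], [87, 102], [85, 108], [128, 133], [146, 131], [162, 94], [121, 70]] [[0.556, 0.323, 0.055], [0.525, 0.342, 0.055], [0.519, 0.307, 0.055], [0.504, 0.298, 0.055], [0.497, 0.306, 0.055], [0.505, 0.355, 0.055], [0.496, 0.36, 0.055], [0.457, 0.298, 0.055], [0.46, 0.269, 0.055], [0.515, 0.236, 0.055], [0.55, 0.294, 0.055]]
stop [[0.528, -0.153, 0.042], [0.529, -0.136, 0.042], [0.522, -0.13, 0.042], [0.425, -0.129, 0.042], [0.43, -0.15, 0.042], [0.438, -0.15, 0.042], [0.436, -0.138, 0.042], [0.449, -0.131, 0.042], [0.457, -0.138, 0.042], [0.455, -0.151, 0.042], [0.498, -0.153, 0.042], [0.495, -0.143, 0.042], [0.507, -0.133, 0.042], [0.518, -0.145, 0.042], [0.513, -0.153, 0.042]]
blue [[0.546, 0.192, 0.038], [0.437, 0.199, 0.038], [0.432, 0.112, 0.038], [0.539, 0.105, 0.038], [0.545, 0.148, 0.038], [0.513, 0.149, 0.038], [0.509, 0.158, 0.038], [0.515, 0.171, 0.038], [0.545, 0.17, 0.038]] [[193, 74], [196, 145], [249, 148], [249, 78], [221, 74], [222, 96], [217, 99], [208, 95], [207, 74]]
bottle [0.471 0.041 0.106]
cap [ 0.498 -0.023  0.03 ]
roll [ 0.483 -0.092  0.025]
grip [0.531 0.148 0.07 ]
screw [0.468 0.147 0.078]
bendcorner [0.513 0.304 0.18 ]
keyhole [0.512 0.306 0.055]
cap [ 0.526 -0.022  0.028]
cap [0.498 0.008 0.028]
roll [ 0.483 -0.119  0.028]
roll [ 0.458 -0.092  0.028]
```

```bash
python3 -c "
import cv2
im=cv2.imread('pics/w1.png')
cv2.imwrite('pics/w1c.png',cv2.resize(im[50:175,170:440],None,fx=2.9,fy=2.9,interpolation=cv2.INTER_CUBIC))"
```

```text
(no output)
```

View pics/w1c.png

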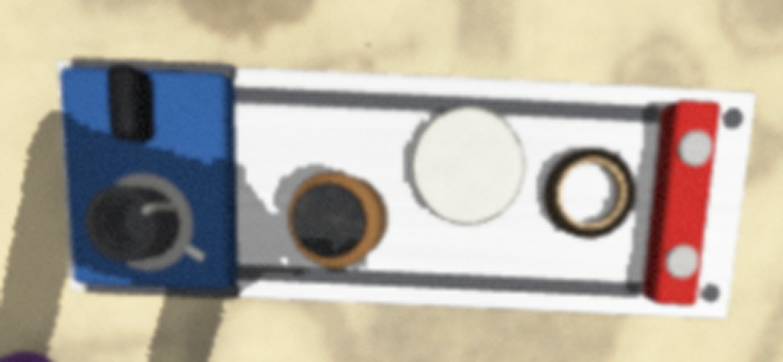

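Bed yaw is about −3.8°, and heights and sizes agree with what was given. The crop confirms the brown bottle with its black cap, the grey cap and the black roll, none of them purple. The bottle goes first, gripped along x.

Request:
apply_moves(
  plan=[
    [0,0,0.027,0,0,-0.18,-1],
    [0,0,0.027,0,0,-0.18,-1],
    [0,0,0.027,0,0,-0.18,-1],
    [0,0,0.027,0,0,-0.18,-1],
    [0,0,0.027,0,0,-0.18,-1],
    [0,0,0.027,0,0,-0.18,-1],
    [0,0,0.027,0,0,-0.18,-1],
    [0,0,0,0,0,-0.18,-1],
  ],
)

```text
t: 2.65
tcp_pos: [0.4097, -0.0054, 0.1843]
tool_rot: [0.751, 0.66, -0.002, -0.002]
force: [-0.2, -0.5, -0.5]
finger_gap: 1.0
gripper_force: 0.0
```

Request:
apply_moves(
  plan=[
    [0.022,0.03,0.01,0,0,-0.13,-1],
    [0.021,0.031,0,0,0,0,-1],
    [0,0,0,0,0,0,-1],
  ],
)

```text
t: 3.02
tcp_pos: [0.4775, 0.0337, 0.1761]
tool_rot: [0.708, 0.706, 0.001, 0.001]
force: [-0.3, -1.0, -0.7]
finger_gap: 1.001
gripper_force: 0.0
```

```bash
python3 -c "
from h import *
im,C,s=snap('wrist','w2.png'); print(s['t'],s['tcp_pos'],Rn.from_quat(s['tool_rot']).as_matrix().round(3)); rows([.471,.041,.051],90,3)"
```

```text
3.025 [0.47751298 0.03365529 0.17605966] [[ 0.002  1.     0.002]
 [ 1.    -0.002 -0.001]
 [-0.001  0.002 -1.   ]]
[0.0025, -0.0015, 0.0416, -0.0001, 0.0002, -0.0007, -1],
[0.0025, -0.0015, 0.0416, -0.0001, 0.0002, -0.0007, -1],
[0.0025, -0.0015, 0.0416, -0.0001, 0.0002, -0.0007, -1]
```

View pics/w2.png

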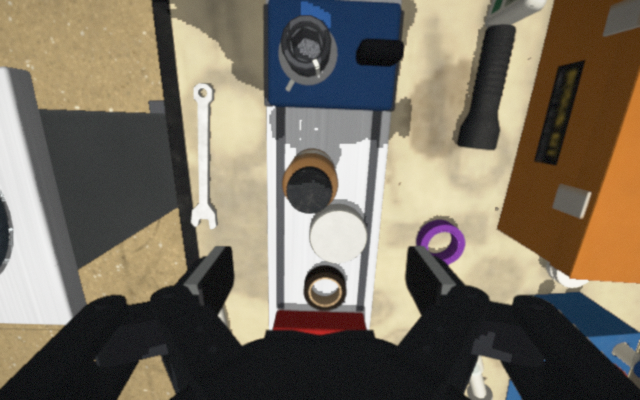

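The bottle's black cap is at (310,188). The grey cap is at (338,233), the roll at (325,287), and the screw mouth at (308,48).

```bash
python3 -c "
from h import *
C=cam('wrist')
for n,u,v,z in [('bottle',310,189,.106),('cap',338,233,.03),('roll',325,287,.025),('screw',308,44,.078),('grip',380,51,.07)]: print(n,onz(C,u,v,z).round(3))"
```

```text
bottle [0.467 0.051 0.106]
cap [ 0.494 -0.016  0.03 ]
roll [ 0.48  -0.084  0.025]
screw [0.465 0.157 0.078]
grip [0.522 0.153 0.07 ]
```

```bash
python3 - <<'E'
from h import *
im,C,s=snap('wrist','w3.png'); print(s['t'],s['tcp_pos'],s['qd'].round(4))
a=cv2.imread('pics/w2.png'); print(np.abs(a.astype(int)-im).mean(), cv2.phaseCorrelate(a[:240,:,1].astype(np.float64),im[:240,:,1].astype(np.float64)))
g=cv2.cvtColor(im,cv2.COLOR_BGR2GRAY)
def cen(m,box):
    k=np.zeros_like(m);k[box[1]:box[3],box[0]:box[2]]=255
    c=max(cv2.findContours(m&k,0,2)[0],key=cv2.contourArea); e=cv2.fitEllipse(cv2.convexHull(c)); return e
h=cv2.cvtColor(im,cv2.COLOR_BGR2HSV)
e=cen(cv2.inRange(g,0,55),(270,155,345,225)); print('bcap',e,onz(C,*e[0],.106))
e=cen(cv2.inRange(h,(0,0,150),(180,40,245)),(308,200,370,262)); print('cap',e,onz(C,*e[0],.03))
e=cen(cv2.inRange(g,0,70),(295,255,352,312)); print('roll',e,onz(C,*e[0],.025))
E
```

```text
3.075 [0.47540058 0.03355425 0.17585107] [-0.0118 -0.0212  0.0503 -0.0026  0.0107  0.0017]
8.3363671875 ((2.6284760047070677, -0.05471639676662221), 0.8449987215159238)
bcap ((312.30438232421875, 187.66360473632812), (42.88666915893555, 43.36143493652344), 124.15315246582031) [0.46848831 0.05168246 0.106     ]
cap ((332.75103759765625, 238.5214385986328), (63.24383544921875, 75.31234741210938), 98.98043823242188) [ 0.48803215 -0.0220143   0.03      ]
roll ((326.7502746582031, 287.9809265136719), (42.0716552734375, 46.40322494506836), 179.77066040039062) [ 0.48203375 -0.0856669   0.025     ]
```

Request:
apply_moves(
  plan=[
    [0.0065,-0.003,0.005,0,0,0,-1],
    [0.0065,-0.002,0.04,0,0,0,-1],
    [0,0,0.04,0,0,0,-1],
    [0,0,0.04,0,0,0,-1],
    [0,0,0,0,0,0,-1],
  ],
)

```text
t: 3.75
tcp_pos: [0.4665, 0.0476, 0.0492]
tool_rot: [0.708, 0.706, -0.002, -0.003]
force: [1.4, -0.1, -0.1]
finger_gap: 1.003
gripper_force: 0.0
```

Request:
apply_moves(
  plan=[
    [0,0,0,0,0,0,1],
    [0,0,0,0,0,0,1],
    [0,0,0,0,0,0,1],
    [0,0,0,0,0,0,1],
  ],
  force=40,
)

```text
t: 4.25
tcp_pos: [0.4705, 0.0474, 0.0531]
tool_rot: [0.708, 0.706, 0.001, 0.001]
force: [-0.7, 0.4, 6.3]
finger_gap: 0.539
gripper_force: 40.5
```

Request:
apply_moves(
  plan=[
    [0,0,-0.04,0,0,0,1],
    [0,0,-0.04,0,0,0,1],
    [-0.03,0,-0.03,0,0,0,1],
    [-0.052,0.01,0,0,0,0,1],
    [-0.052,0.015,0,0,0,0,1],
    [-0.052,0.015,0,0,0,0,1],
    [-0.052,0.015,0,0,0,0,1],
    [-0.052,0.015,0,0,0,0,1],
  ],
)

```text
t: 5.25
tcp_pos: [0.5393, -0.2443, 0.1625]
tool_rot: [0.708, 0.706, 0.0, 0.001]
force: [0.4, 0.5, -0.7]
finger_gap: 0.541
gripper_force: 42.0
```

Request:
apply_moves(
  plan=[
    [-0.052,0.004,0,0,0,0,1],
    [-0.025,0,0,0,0,0,1],
    [0,0,0,0,0,0,1],
    [0,0,0,0,0,0,1],
  ],
)

```text
t: 5.75
tcp_pos: [0.5422, -0.3176, 0.1613]
tool_rot: [0.708, 0.707, 0.0, -0.001]
force: [0.7, 0.1, -0.1]
finger_gap: 0.543
gripper_force: 42.0
```

```bash
python3 - <<'E'
from h import *
im,C,s=snap('wrist','w4.png'); print(s['t'],s['tcp_pos'],s['qd'].round(3))
h=cv2.cvtColor(im,cv2.COLOR_BGR2HSV)
m=cv2.inRange(h,(45,100,60),(75,255,255)); c=max(cv2.findContours(m,0,2)[0],key=cv2.contourArea); print(cv2.contourArea(c))
q=cv2.approxPolyDP(c,6,True)[:,0]; print(q.tolist(),[onz(C,*p,0).round(3).tolist() for p in q.astype(float)])
rows([.545,-.32,.05],90,4)
E
```

```text
5.75 [ 0.54224928 -0.31757229  0.16129954] [ 0.015 -0.     0.005 -0.004 -0.004 -0.   ]
13740.5
[[169, 142], [170, 219], [189, 256], [238, 261], [260, 237], [276, 237], [290, 200], [310, 187], [332, 189], [352, 205], [358, 164]] [[0.384, -0.271, 0.0], [0.373, -0.356, 0.0], [0.389, -0.401, -0.0], [0.446, -0.407, 0.0], [0.473, -0.377, 0.0], [0.491, -0.377, 0.0], [0.508, -0.334, 0.0], [0.53, -0.319, 0.0], [0.554, -0.322, 0.0], [0.576, -0.34, 0.0], [0.581, -0.295, 0.0]]
[-0.0007, 0.0007, 0.0278, -0.0003, -0.0004, -0.0002, -1],
[-0.0007, 0.0007, 0.0278, -0.0003, -0.0004, -0.0002, -1],
[-0.0007, 0.0007, 0.0278, -0.0003, -0.0004, -0.0002, -1],
[-0.0007, 0.0007, 0.0278, -0.0003, -0.0004, -0.0002, -1]
```

View pics/w4.png

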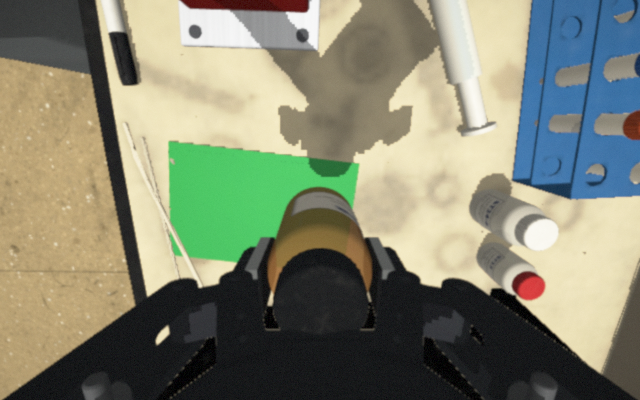

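The bottle hangs upright over the mat, whose top corners are at (169,142) and (358,164). The mat centre is near (0.475, −0.348). I'll lower the bottle now.

Request:
apply_moves(
  plan=[
    [0,0,0.04,0,0,0,1],
    [0,0,0.04,0,0,0,1],
    [0,0,0.02,0,0,0,1],
    [0,0,0.007,0,0,0,1],
    [0,0,0.004,0,0,0,1],
    [0,0,0,0,0,0,1],
    [0,0,0,0,0,0,1],
  ],
)

```text
t: 6.68
tcp_pos: [0.5435, -0.3202, 0.0514]
tool_rot: [0.708, 0.706, 0.0, 0.001]
force: [0.0, 0.3, -1.4]
finger_gap: 0.545
gripper_force: 42.0
```

Request:
apply_moves(
  plan=[
    [0,0,0.003,0,0,0,1],
    [0,0,0,0,0,0,1],
    [0,0,0,0,0,0,0.1],
    [0,0,0,0,0,0,-0.5],
    [0,0,0,0,0,0,-0.5],
    [0,0,-0.02,0,0,0,-0.5],
    [0,0,-0.04,0,0,0,-0.6],
    [0,0,-0.05,0,0,0,-0.8],
  ],
)

```text
t: 7.68
tcp_pos: [0.5426, -0.3193, 0.1589]
tool_rot: [0.708, 0.706, -0.0, -0.001]
force: [1.2, 0.3, 1.1]
finger_gap: 0.896
gripper_force: 0.0
```

Request:
apply_moves(
  plan=[
    [0.05,-0.01,0,0,0,0,-1],
    [0.05,-0.01,0,0,0,0,-1],
    [0.05,-0.01,0,0,0,0,-1],
    [0.05,-0.01,0,0,0,0,-1],
    [0.05,-0.01,0,0,0,0,-1],
    [0.01,0,0,0,0,0,-1],
    [0,0,0,0,0,0,-1],
    [0,0,0,0,0,0,-1],
  ],
)

```text
t: 8.68
tcp_pos: [0.4946, -0.0609, 0.1579]
tool_rot: [0.708, 0.706, 0.0, 0.001]
force: [0.1, -0.1, -0.4]
finger_gap: 0.999
gripper_force: 0.0
```

```bash
cat >> h.py <<'E'
def cen(m,box):
    k=np.zeros_like(m);k[box[1]:box[3],box[0]:box[2]]=255
    c=max(cv2.findContours(m&k,0,2)[0],key=cv2.contourArea); return cv2.fitEllipse(cv2.convexHull(c))
E
python3 - <<'E'
from h import *
im,C,s=snap('wrist','w5.png'); print(s['t'],s['tcp_pos'],s['qd'].round(3))
g=cv2.cvtColor(im,cv2.COLOR_BGR2GRAY)
print([proj(C,p).round() for p in [(.495,-.02,.03),(.482,-.088,.025),(.467,.152,.078)]])
E
```

```text
8.675 [ 0.49461036 -0.06088692  0.15791704] [-0.01   0.007  0.005  0.003  0.001  0.003]
[array([321., 149.]), array([308., 217.]), array([ 277., -118.])]
```

View pics/w5.png

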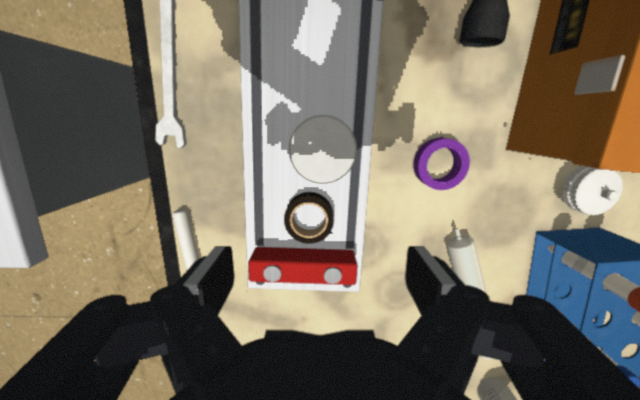

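The cap is at (322,149) and the roll at (309,216), both matching the predicted pixels for (0.495, −0.020) and (0.482, −0.088).

Request:
apply_moves(
  plan=[
    [0.02,0,0.03,0,0,0,-1],
    [0.021,0,0.04,0,0,0,-1],
    [0,0,0.04,0,0,0,-1],
    [0,0,0.035,0,0,0,-1],
    [0,0,0.004,0,0,0,-1],
    [0,0,0,0,0,0,-1],
    [0,0,0,0,0,0,-1],
  ],
)

```text
t: 9.6
tcp_pos: [0.4947, -0.0192, 0.0096]
tool_rot: [0.708, 0.706, 0.001, 0.001]
force: [0.3, -0.6, -0.5]
finger_gap: 0.998
gripper_force: 0.0
```

Request:
apply_moves(
  plan=[
    [0,0,0,0,0,0,0],
    [0,0,0,0,0,0,1],
    [0,0,0,0,0,0,1],
    [0,0,0,0,0,0,1],
  ],
  force=40,
)

```text
t: 10.1
tcp_pos: [0.4945, -0.0188, 0.0099]
tool_rot: [0.708, 0.706, 0.001, 0.001]
force: [-1.9, 0.1, 8.7]
finger_gap: 0.713
gripper_force: 41.6
```

Request:
apply_moves(
  plan=[
    [0,0,-0.04,0,0,0,1],
    [-0.02,-0.005,-0.04,0,0,0,1],
    [-0.055,-0.012,0,0,0,0,1],
    [-0.055,-0.012,0,0,0,0,1],
    [-0.055,-0.012,0,0,0,0,1],
    [-0.055,-0.012,0,0,0,0,1],
    [-0.055,-0.012,0,0,0,0,1],
    [-0.055,-0.01,0,0,0,0,1],
  ],
)

```text
t: 11.1
tcp_pos: [0.4171, -0.3699, 0.0888]
tool_rot: [0.708, 0.706, 0.0, 0.0]
force: [0.1, -0.7, -0.2]
finger_gap: 0.71
gripper_force: 44.6
```

Request:
apply_moves(
  plan=[
    [-0.001,0,0.01,0,0,0,1],
    [0,0,0.04,0,0,0,1],
    [0,0,0.02,0,0,0,1],
    [0,0,0.01,0,0,0,1],
    [0,0,0.003,0,0,0,1],
    [0,0,0,0,0,0,1],
  ],
)

```text
t: 11.85
tcp_pos: [0.4182, -0.3693, 0.0058]
tool_rot: [0.708, 0.707, -0.0, 0.0]
force: [-0.9, 0.0, 0.2]
finger_gap: 0.708
gripper_force: 44.6
```

Request:
apply_moves(
  plan=[
    [0,0,0.001,0,0,0,1],
    [0,0,0,0,0,0,-0.7],
    [0,0,0,0,0,0,-0.8],
    [0,0,-0.03,0,0,0,-0.8],
    [0,0,-0.05,0,0,0,-0.8],
    [0.03,0.008,-0.05,0,0,0,-1],
    [0.055,0.014,-0.02,0,0,0,-1],
    [0.055,0.014,0,0,0,0,-1],
  ],
)

```text
t: 12.85
tcp_pos: [0.4555, -0.2294, 0.1567]
tool_rot: [0.708, 0.706, 0.0, 0.003]
force: [0.9, -0.0, 0.2]
finger_gap: 1.0
gripper_force: 0.0
```

Request:
apply_moves(
  plan=[
    [0.055,0.014,0,0,0,0,-1],
    [0.045,0.014,0,0,0,0,-1],
    [0,0,0,0,0,0,-1],
    [0,0,0,0,0,0,-1],
  ],
)

```text
t: 13.35
tcp_pos: [0.4825, -0.1298, 0.1545]
tool_rot: [0.708, 0.707, -0.0, 0.0]
force: [0.1, -0.8, -0.4]
finger_gap: 1.002
gripper_force: 0.0
```

```bash
python3 - <<'E'
from h import *
im,C,s=snap('wrist','w6.png'); print(s['t'],s['tcp_pos'],s['qd'].round(3))
p=proj(C,(.482,-.088,.025)).astype(int); print(p)
g=cv2.cvtColor(im,cv2.COLOR_BGR2GRAY)
e=cen(cv2.inRange(g,0,70),(p[0]-45,p[1]-40,p[0]+45,p[1]+40)); print(e,onz(C,*e[0],.025))
rows([.482,-.088,.008],90,4)
E
```

```text
13.35 [ 0.48252196 -0.12982685  0.15451255] [-0.029  0.004 -0.006 -0.002 -0.001  0.002]
[320 148]
((320.7747497558594, 150.4715576171875), (52.890052795410156, 53.56912612915039), 164.9819793701172) [ 0.48235801 -0.08997893  0.025     ]
[0.0106, -0.0002, 0.0366, 0.0001, 0.0002, -0.0006, -1],
[0.0106, -0.0001, 0.0366, 0.0001, 0.0002, -0.0006, -1],
[0.0106, -0.0001, 0.0366, 0.0001, 0.0002, -0.0006, -1],
[0.0106, -0.0001, 0.0366, 0.0001, 0.0002, -0.0006, -1]
```

Request:
apply_moves(
  plan=[
    [0.02,0,0.03,0,0,0,-1],
    [0.02,0,0.04,0,0,0,-1],
    [0,0,0.04,0,0,0,-1],
    [0,0,0.033,0,0,0,-1],
    [0,0,0.004,0,0,0,-1],
    [0,0,0,0,0,0,-1],
  ],
)

```text
t: 14.15
tcp_pos: [0.4826, -0.0906, 0.0076]
tool_rot: [0.708, 0.706, 0.0, 0.0]
force: [-0.3, 0.1, -0.4]
finger_gap: 1.002
gripper_force: 0.0
```

Request:
apply_moves(
  plan=[
    [0,0,0,0,0,0,0],
    [0,0,0,0,0,0,1],
    [0,0,0,0,0,0,1],
    [0,0,0,0,0,0,1],
  ],
  force=40,
)

```text
t: 14.65
tcp_pos: [0.4832, -0.0899, 0.0088]
tool_rot: [0.708, 0.707, 0.0, 0.001]
force: [-1.5, -0.8, 5.9]
finger_gap: 0.575
gripper_force: 40.6
```

Request:
apply_moves(
  plan=[
    [0,0,-0.04,0,0,0,1],
    [0,0,-0.04,0,0,0,1],
    [-0.045,-0.005,0,0,0,0,1],
    [-0.055,-0.006,0,0,0,0,1],
    [-0.055,-0.006,0,0,0,0,1],
    [-0.055,-0.006,0,0,0,0,1],
    [-0.015,0,0,0,0,0,1],
    [0,0,0.02,0,0,0,1],
  ],
)

```text
t: 15.65
tcp_pos: [0.4599, -0.3167, 0.0688]
tool_rot: [0.709, 0.706, 0.0, 0.003]
force: [0.0, -0.1, -0.4]
finger_gap: 0.575
gripper_force: 42.2
```

Request:
apply_moves(
  plan=[
    [0,0,0.04,0,0,0,1],
    [0,0,0.015,0,0,0,1],
    [0,0,0.007,0,0,0,1],
    [0,0,0.002,0,0,0,1],
    [0,0,0,0,0,0,1],
  ],
)

```text
t: 16.27
tcp_pos: [0.4594, -0.3146, 0.0041]
tool_rot: [0.708, 0.706, 0.0, 0.001]
force: [0.3, 0.3, -0.3]
finger_gap: 0.574
gripper_force: 42.2
```

Request:
apply_moves(
  plan=[
    [0,0,0.001,0,0,0,1],
    [0,0,0,0,0,0,-0.5],
    [0,0,0,0,0,0,-0.5],
    [0,0,-0.03,0,0,0,-0.5],
    [0,0,-0.05,0,0,0,-0.5],
    [0.03,0.005,-0.06,0,0,0,-1],
    [0.055,0.01,-0.02,0,0,0,-1],
    [0.055,0.01,0,0,0,0,-1],
  ],
)

```text
t: 17.27
tcp_pos: [0.4855, -0.1765, 0.1606]
tool_rot: [0.708, 0.706, 0.001, 0.003]
force: [0.4, -0.4, -0.4]
finger_gap: 1.0
gripper_force: 0.0
```

Request:
apply_moves(
  plan=[
    [0.045,0.01,0,0,0,0.18,-1],
    [0.045,0.01,0,0,0,0.18,-1],
    [0.045,0,0,0,0,0.18,-1],
    [0.03,-0.02,0,0,0,0.18,-1],
    [0.03,-0.03,0,0,0,0.18,-1],
    [0.02,-0.03,0,0,0,0.18,-1],
    [0.01,-0.03,0,0,0,0.18,-1],
    [0,-0.02,0,0,0,0.18,-1],
  ],
)

```text
t: 18.27
tcp_pos: [0.509, 0.119, 0.1582]
tool_rot: [0.998, 0.062, 0.0, -0.0]
force: [-0.1, -0.5, -0.2]
finger_gap: 0.997
gripper_force: 0.0
```

Request:
apply_moves(
  plan=[
    [0,0,0,0,0,0.18,-1],
    [0,0,0,0,0,0.02,-1],
    [0,0,0,0,0,0,-1],
  ],
)

```text
t: 18.65
tcp_pos: [0.5094, 0.1172, 0.1581]
tool_rot: [0.999, -0.035, 0.0, 0.0]
force: [0.2, -0.3, -0.5]
finger_gap: 0.997
gripper_force: 0.0
```

```bash
python3 - <<'E'
from h import *
im,C,s=snap('wrist','w7.png'); print(s['t'],s['tcp_pos'],s['qd'].round(3))
print([proj(C,p).round() for p in [(.526,.15,.07),(.466,.152,.078),(.459,-.315,.019),(.418,-.369,.024),(.543,-.32,.1)]])
E
```

```text
18.65 [0.50943358 0.11720632 0.15814146] [-0.004  0.001  0.001 -0.001  0.003  0.002]
[array([277., 186.]), array([281., 257.]), array([722., 208.]), array([760., 241.]), array([880., 134.])]
```

View pics/w7.png

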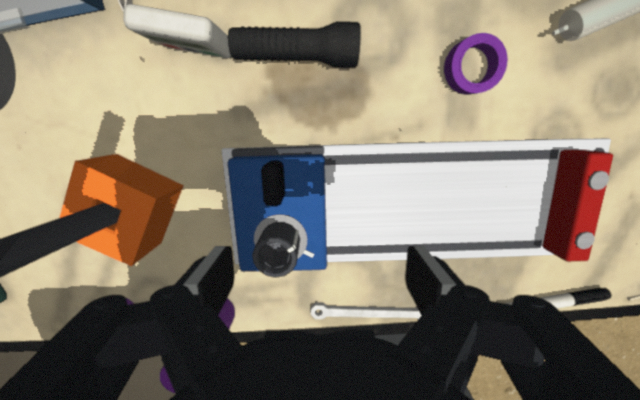

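The bed is clear, with the grip plate top at (273,182), the socket mouth near (276,256) and the stand's hole near (116,214).

```bash
python3 - <<'E'
from h import *
im=cv2.imread('pics/w7.png'); C=cam('wrist')
print('grip',onz(C,273,182,.07),'screw',onz(C,276,256,.078),'hole',onz(C,118,214,.055))
print('bed',[onz(C,*p,.006).round(3) for p in [(225,149),(609,139)]])
h=cv2.cvtColor(im,cv2.COLOR_BGR2HSV)
m=cv2.inRange(h,(5,150,80),(20,255,255)); m[:,200:]=0; c=max(cv2.findContours(m,0,2)[0],key=cv2.contourArea); q=cv2.approxPolyDP(cv2.convexHull(c),4,True)[:,0]
print([(p.tolist(),onz(C,*p.astype(float),.055).round(3)[:2].tolist(),onz(C,*p.astype(float),0).round(3)[:2].tolist()) for p in q])
rows([.524,.153,.05],-4,6)
E
```

```text
grip [0.52954042 0.15290807 0.07      ] screw [0.46741744 0.15616452 0.078     ] hole [0.50713645 0.29953335 0.055     ]
bed [array([0.554, 0.209, 0.006]), array([ 0.538, -0.184,  0.006])]
[([76, 161], [0.557, 0.325], [0.553, 0.372]), ([118, 155], [0.559, 0.286], [0.556, 0.325]), ([182, 185], [0.53, 0.236], [0.519, 0.263]), ([160, 242], [0.478, 0.267], [0.456, 0.301]), ([131, 265], [0.456, 0.3], [0.429, 0.342]), ([78, 242], [0.483, 0.345], [0.462, 0.398]), ([60, 217], [0.508, 0.355], [0.493, 0.409])]
[0.002, -0.0061, 0.018, -0.0, -0.0, 0.0, -1],
[0.002, -0.0061, 0.018, -0.0, -0.0, 0.0, -1],
[0.002, -0.0061, 0.018, -0.0, -0.0, 0.0, -1],
[0.002, -0.0061, 0.018, -0.0, -0.0, 0.0, -1],
[0.002, -0.0061, 0.018, -0.0, -0.0, 0.0, -1],
[0.002, -0.0061, 0.018, -0.0, -0.0, 0.0, -1]
```

Stand centre is about (0.507, 0.311) and its axes are at −32°. I'll grip the plate next.

Request:
apply_moves(
  plan=[
    [0.008,-0.02,0.01,0,0,0,-1],
    [0.008,-0.017,0.03,0,0,0,-1],
    [0,0,0.04,0,0,0,-1],
    [0,0,0.03,0,0,0,-1],
    [0,0,0.005,0,0,0,-1],
    [0,0,0,0,0,0,-1],
  ],
)

```text
t: 19.45
tcp_pos: [0.5283, 0.1536, 0.0429]
tool_rot: [0.999, -0.035, 0.0, -0.0]
force: [0.1, 1.1, 0.7]
finger_gap: 1.001
gripper_force: 0.0
```

Request:
apply_moves(
  plan=[
    [0,0,0,0,0,0,0],
    [0,0,0,0,0,0,1],
    [0,0,0,0,0,0,1],
    [0,0,0,0,0,0,1],
    [0,0,0,0,0,0,1],
  ],
  force=60,
)

```text
t: 20.08
tcp_pos: [0.5284, 0.154, 0.044]
tool_rot: [0.999, -0.034, 0.001, -0.0]
force: [-0.7, 3.5, 6.1]
finger_gap: 0.176
gripper_force: 58.2
```

Request:
apply_moves(
  plan=[
    [0,0.02,0,0,0,0,1],
    [0,0.035,0,0,0,0,1],
    [0.001,0.035,0,0,0,0,1],
    [0,0.035,0,0,0,0,1],
    [0.001,0.035,0,0,0,0,1],
    [0,0.035,0,0,0,0,1],
    [0.001,0.025,0,0,0,0,1],
    [0,0.01,0,0,0,0,1],
  ],
)

```text
t: 21.08
tcp_pos: [0.5191, -0.0776, 0.044]
tool_rot: [0.999, -0.036, 0.005, 0.001]
force: [10.2, 9.9, 0.6]
finger_gap: 0.176
gripper_force: 59.9
```

Request:
apply_moves(
  plan=[
    [0,0.007,0,0,0,0,1],
    [0,0.007,0,0,0,0,1],
    [0,0.003,0,0,0,0,1],
    [0,0,0,0,0,0,1],
  ],
)

```text
t: 21.58
tcp_pos: [0.5187, -0.085, 0.044]
tool_rot: [0.999, -0.037, 0.005, -0.005]
force: [20.1, 41.4, 1.6]
finger_gap: 0.178
gripper_force: 63.3
```

Request:
apply_moves(
  plan=[
    [0.004,-0.004,0,0,0,0,1],
    [0,0,0,0,0,0,1],
  ],
)

```text
t: 21.82
tcp_pos: [0.5187, -0.0847, 0.044]
tool_rot: [0.999, -0.035, 0.001, -0.002]
force: [6.4, 20.8, 7.8]
finger_gap: 0.176
gripper_force: 60.9
```

Carriage is pressed against the stop. I'll release, lift and look, logging joints on the way to model the arm's reach.

Request:
apply_moves(
  plan=[
    [0,0,0,0,0,0,0.3],
    [0,0,0,0,0,0,-0.5],
    [0,0,0,0,0,0,-1],
    [0,0,-0.04,0,0,0,-1],
    [0,0,-0.05,0,0,0,-1],
    [0,0,0,0,0,0,-1],
  ],
)

```text
t: 22.58
tcp_pos: [0.52, -0.0913, 0.1364]
tool_rot: [0.999, -0.036, 0.004, 0.001]
force: [-0.0, -1.2, -1.0]
finger_gap: 1.002
gripper_force: 0.0
```

```bash
cat >> h.py <<'E'
def log():
    s=sense(); open('log.txt','a').write(repr([*map(float,s['q']),*map(float,s['tcp_pos']),*map(float,s['tool_rot'])])+"\n"); return s
E
python3 - <<'E'
from h import *
log(); im,C,s=snap('wrist','w8.png'); print(s['q'].round(3),s['tcp_pos'])
E
```

```text
[-0.386  0.534  1.771 -0.     0.828  1.258] [ 0.5200015  -0.0912825   0.13642048]
```

Request:
apply_moves(
  plan=[
    [-0.04,-0.03,-0.03,0,0,0,-1],
    [-0.04,-0.03,-0.04,0,0,0,-1],
    [-0.04,-0.03,-0.05,0,0,0,-1],
    [0,-0.03,-0.05,0,0,0,-1],
    [0,-0.03,-0.03,0,0,0,-1],
    [0,0,0,0,0,0,-1],
    [0,0,0,0,0,0,-1],
  ],
)

```text
t: 23.5
tcp_pos: [0.4127, 0.0634, 0.3245]
tool_rot: [0.999, -0.036, -0.002, 0.0]
force: [-0.2, -0.4, -0.1]
finger_gap: 1.0
gripper_force: 0.0
```

```bash
python3 - <<'E'
from h import *
log(); im,C,s=snap('wrist','w9.png'); print(s['q'].round(3),s['tcp_pos'],s['qd'].round(3))
E
```

```text
[-1.160e-01  1.220e-01  1.784e+00 -1.000e-03  1.239e+00  1.526e+00] [0.41273264 0.06341904 0.3244924 ] [-0.015  0.011  0.009  0.003  0.003  0.002]
```

View pics/w9.png

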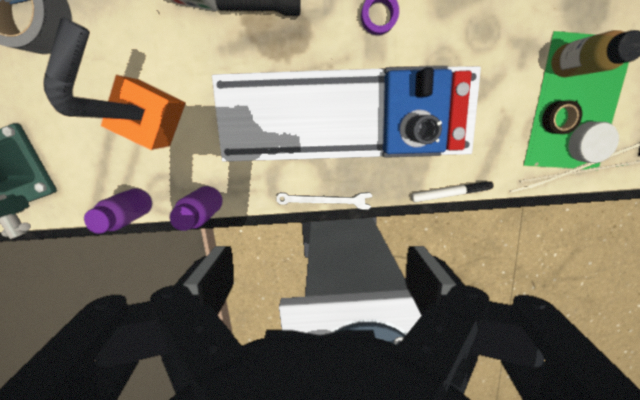

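The carriage is against the stop at (460,110). The bottle, roll (562,117) and cap (593,142) are on the mat. The key rises from the stand (140,112) with its bend near (60,100) and its short arm tip near (75,28).

```bash
python3 - <<'E'
from h import *
C=cam('wrist')
S=np.array([.507,.311])
print('bend',proj(C,[*S,.185]),'hole',proj(C,[*S,.055]))
for psi in (-25,-32,-40):
    a=np.radians(psi); print(psi,proj(C,[*(S+.078*np.array([np.cos(a),np.sin(a)])),.185]))
print('tip px->',onz(C,75,28,.185),'bend px',onz(C,62,98,.185))
for p in [(145,200),(213,205),(120,205),(190,200)]: print('purple',onz(C,*p,0).round(3))
h=cv2.cvtColor(cv2.imread('pics/w9.png'),cv2.COLOR_BGR2HSV)
m=cv2.inRange(h,(5,150,80),(20,255,255)); m[:,200:]=0; c=max(cv2.findContours(m,0,2)[0],key=cv2.contourArea); q=cv2.approxPolyDP(cv2.convexHull(c),3,True)[:,0]
print([(p.tolist(),onz(C,*p.astype(float),.055).round(3)[:2].tolist()) for p in q])
b=cv2.inRange(h,(0,0,0),(180,255,75)); b[:15]=0;b[130:]=0;b[:,170:]=0
cv2.imwrite('pics/key.png',cv2.resize(cv2.imread('pics/w9.png')[10:160,20:200],None,fx=4,fy=4,interpolation=cv2.INTER_CUBIC))
E
```

```text
bend [ 52.03891729 110.25031003] hole [134.50903688 112.30270558]
-25 [63.70568681 24.61551536]
-32 [73.93791499 29.19644568]
-40 [85.15527892 35.99385345]
tip px-> [0.5739972  0.26842682 0.185     ] bend px [0.51698262 0.29779436 0.185     ]
purple [0.369 0.361 0.   ]
purple [0.352 0.247 0.   ]
purple [0.364 0.407 0.   ]
purple [0.364 0.284 0.   ]
[([116, 76], [0.555, 0.325]), ([136, 79], [0.549, 0.299]), ([184, 103], [0.513, 0.24]), ([168, 145], [0.459, 0.274]), ([149, 148], [0.457, 0.302]), ([102, 125], [0.494, 0.361])]
```

View pics/key.png

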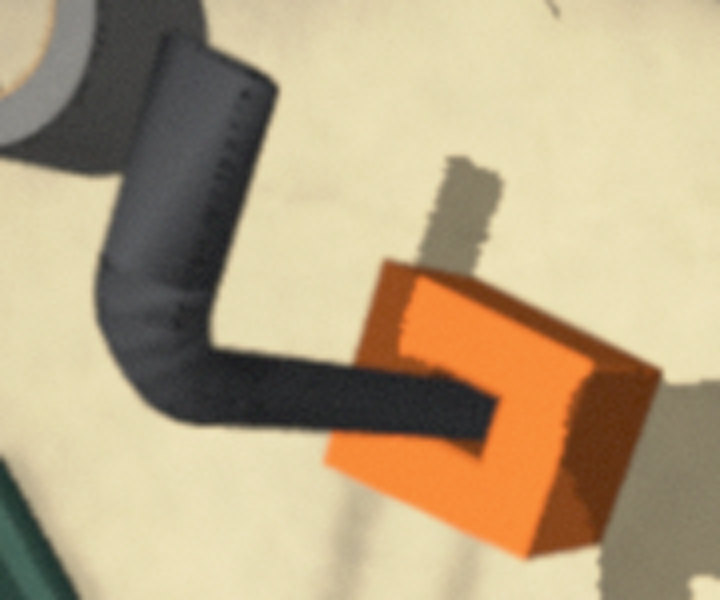

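```bash
python3 - <<'E'
from h import *
L=[eval(l) for l in open('log.txt')]
L.insert(0,[-1.3665,.528489,1.433876,0,1.181395,-.178529,.23332625,-.57905686,.23032812])
A=[];b=[]
for l in L:
    q=l[:6];x,y,z=l[6:9]; r=np.cos(q[0])*x+np.sin(q[0])*y; lat=-np.sin(q[0])*x+np.cos(q[0])*y; print('lat',lat,'r',r,'pitch',sum(q[1:3])+q[4])
    s2,c2,s3,c3=np.sin(q[1]),np.cos(q[1]),np.sin(q[1]+q[2]),np.cos(q[1]+q[2])
    A+=[[0,s2,s3,1,0],[0,c2,c3,0,1]]; b+=[r,z]
A=np.array(A)[:,1:]; x,res,rk,sv=np.linalg.lstsq(A,np.array(b),rcond=None); print(x,res,sv,A@x-b)
E
```

```text
lat 0.1109959978216245 r 0.6143515886849354 pitch 3.14376
lat 0.11096125390005845 r 0.5161604889985998 pitch 3.1332995295026986
lat 0.11080756237883367 r 0.4026063744770901 pitch 3.1455204070291134
[ 0.52836863  0.37956497 -0.01917944 -0.07337983] [0.00065452] [2.49396873 2.38292463 0.23800951 0.2124656 ] [-0.01627592  0.00771859  0.01544363 -0.00938445  0.00083229  0.00166586]
```

```bash
python3 - <<'E'
import cv2,numpy as np
a=cv2.imread('pics/w7.png')[205:285,236:336]; b=cv2.imread('pics/w2.png')[0:100,258:358]
f=lambda x:cv2.resize(x,(395,int(395*x.shape[0]/x.shape[1])),interpolation=cv2.INTER_CUBIC)
A,B=f(a),f(b); M=np.zeros((395,790,3),np.uint8); M[:A.shape[0],:395]=A; M[:B.shape[0],395:]=B; cv2.imwrite('pics/screw.png',M)
E
```

```text
(no output)
```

View pics/screw.png

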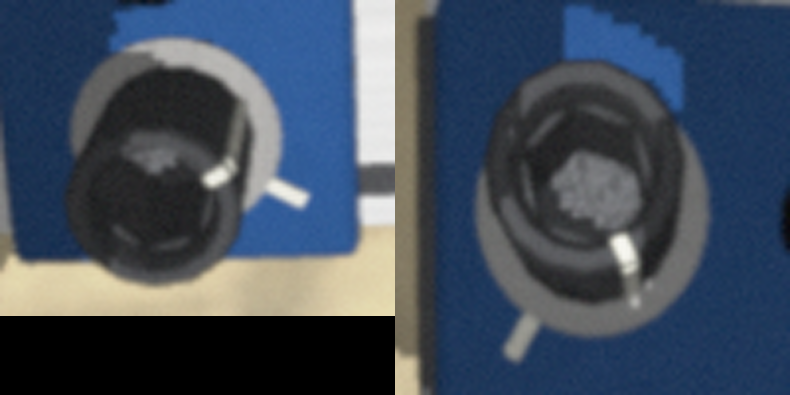

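The white line on the screw lies at yaw about −67° and the carriage mark at about −119°. That leaves roughly 1 rad to turn, and the socket corners sit near yaw 113° and 53°. Next I'll turn the tool round for the key grasp.

```bash
python3 - <<'E'
from h import *
s=log(); A=Rn.from_quat(s['tool_rot']); p=s['tcp_pos']; tgt=np.array([.40,.37,.33]); n=16
w=np.array([0,0,-np.radians(152)/n]);d=(tgt-p)/n
for i in range(n): print((A*Rn.from_rotvec(w*i)).inv().apply(d).round(3),w[2].round(4))
E
```

```text
[-0.002 -0.019 -0.   ] -0.1658
[ 0.001 -0.019 -0.   ] -0.1658
[ 0.004 -0.019 -0.   ] -0.1658
[ 0.007 -0.018 -0.   ] -0.1658
[ 0.01  -0.016 -0.   ] -0.1658
[ 0.013 -0.014 -0.   ] -0.1658
[ 0.015 -0.012 -0.   ] -0.1658
[ 0.017 -0.01  -0.   ] -0.1658
[ 0.018 -0.007 -0.   ] -0.1658
[ 0.019 -0.004 -0.   ] -0.1658
[ 0.019 -0.001 -0.   ] -0.1658
[ 0.019  0.003 -0.   ] -0.1658
[ 0.018  0.006 -0.   ] -0.1658
[ 0.017  0.009 -0.   ] -0.1658
[ 0.015  0.011 -0.   ] -0.1658
[ 0.013  0.014 -0.   ] -0.1658
```

Request:
apply_moves(
  plan=[
    [-0.002,-0.019,0,0,0,-0.166,-1],
    [0.001,-0.019,0,0,0,-0.166,-1],
    [0.004,-0.019,0,0,0,-0.166,-1],
    [0.007,-0.018,0,0,0,-0.166,-1],
    [0.01,-0.016,0,0,0,-0.166,-1],
    [0.013,-0.014,0,0,0,-0.166,-1],
    [0.015,-0.012,0,0,0,-0.166,-1],
    [0.017,-0.01,0,0,0,-0.166,-1],
  ],
)

```text
t: 24.55
tcp_pos: [0.4074, 0.2167, 0.3241]
tool_rot: [0.808, 0.589, -0.002, -0.001]
force: [0.1, 0.3, -0.6]
finger_gap: 1.004
gripper_force: 0.0
```

Request:
apply_moves(
  plan=[
    [0.018,-0.007,0,0,0,-0.166,-1],
    [0.019,-0.004,0,0,0,-0.166,-1],
    [0.019,-0.001,0,0,0,-0.166,-1],
    [0.019,0.003,0,0,0,-0.166,-1],
    [0.018,0.006,0,0,0,-0.166,-1],
    [0.017,0.009,0,0,0,-0.166,-1],
    [0.015,0.011,0,0,0,-0.166,-1],
    [0.013,0.014,0,0,0,-0.166,-1],
  ],
)

```text
t: 25.55
tcp_pos: [0.4013, 0.3692, 0.3237]
tool_rot: [0.273, 0.962, -0.002, -0.002]
force: [1.1, 0.1, 0.3]
finger_gap: 0.998
gripper_force: 0.0
```

```bash
python3 -c "
from h import *
s=log(); print(s['q'].round(3))"
```

```text
[ 0.539  0.323  1.509 -0.     1.314 -0.478]
```

Request:
apply_moves(
  plan=[
    [0,0,0,0,-0.17,0,-1],
    [0,0,0,0,-0.17,0,-1],
    [0,0,0,0,0,0,-1],
    [0,0,0,0,0,0,-1],
  ],
)

```text
t: 26.05
tcp_pos: [0.4017, 0.3695, 0.3251]
tool_rot: [0.271, 0.948, -0.047, 0.161]
force: [0.6, -0.2, 0.2]
finger_gap: 0.999
gripper_force: 0.0
```

```bash
python3 -c "
from h import *
s=log(); print(s['q'].round(3),s['tcp_pos'],s['tool_rot'])"
```

```text
[ 0.713  0.31   1.573 -0.351  1.179 -0.178] [0.40171622 0.36951419 0.32510566] [ 0.27113654  0.94772228 -0.04741829  0.16142788]
```

Request:
apply_moves(
  plan=[
    [0,0,0,0,-0.17,0,-1],
    [0,0,0,0,-0.17,0,-1],
    [0,0,0,0,0,0,-1],
    [0,0,0,0,0,0,-1],
  ],
)

```text
t: 26.55
tcp_pos: [0.4025, 0.3699, 0.3265]
tool_rot: [0.26, 0.907, -0.092, 0.32]
force: [0.2, 0.3, -0.4]
finger_gap: 1.002
gripper_force: 0.0
```

```bash
python3 -c "
from h import *
s=log(); print(s['q'].round(3),s['tcp_pos'],s['tool_rot'],Rn.from_quat(s['tool_rot']).as_matrix().round(3))"
```

```text
[ 0.878  0.361  1.638 -0.745  1.159  0.182] [0.4024584  0.36989363 0.32652684] [ 0.26008005  0.90655367 -0.09151477  0.31959952] [[-0.66   0.53   0.532]
 [ 0.413  0.848 -0.332]
 [-0.627  0.    -0.779]]
```

```bash
cat > kin.py <<'E'
from h import *
from scipy.optimize import least_squares
L=np.array([eval(l) for l in open('log.txt')])
E_=lambda a,x:Rn.from_euler(a,x)
def fk(q,P,c=np.pi/2,s4=1,s6=1):
    lat,L1,k,L2,d,h,e,w=P
    R1=E_('z',q[0]); R2=R1*E_('y',q[1]); R3=R2*E_('y',q[2]); R4=R3*E_('z',s4*q[3]); R5=R4*E_('y',q[4]); R=R5*E_('z',s6*q[5]+c)
    p=R1.apply([e,lat,h])+R2.apply([0,0,L1])+R3.apply([k,0,L2])+R5.apply([0,w,d]); return p,R
def fit():
    best=None
    f=lambda P,a:np.concatenate([fk(l[:6],P,*a)[0]-l[6:9] for l in L]+[[1e-3*(P[6])]])
    for s4 in (1,-1):
        for s6 in (1,-1):
            for c in (0,np.pi/2,np.pi,-np.pi/2):
                er=max((fk(l[:6],[0]*8,c,s4,s6)[1].inv()*Rn.from_quat(l[9:])).magnitude() for l in L)
                if best is None or er<best[0]: best=(er,(c,s4,s6))
    r=least_squares(f,[.11,.45,0,.4,.25,.2,0,0],args=(best[1],)); return best,r
def ik(p,R,q0,P,a):
    lo=np.array([-3.08,-.75,.22,-1.43,0,-2.85]);hi=np.array([3.08,2.2,2.44,4.57,2.65,2.85])
    g=lambda q:np.concatenate([(fk(q,P,*a)[0]-p)*5,(fk(q,P,*a)[1].inv()*R).as_rotvec()])
    r=least_squares(g,np.clip(q0,lo+.01,hi-.01),bounds=(lo,hi)); return r.x,np.abs(r.fun).max()
if __name__=='__main__':
    b,r=fit(); print(b,r.x.round(4),np.abs(r.fun).max().round(4))
E
python3 kin.py
```

```text
(6.402550090431482e-16, (1.5707963267948966, 1, 1)) [ 0.111   0.588   0.1141  0.3917  0.2967  0.2742  0.     -0.    ] 0.0
```

The arm model fits exactly. Next I'll check grasp, insertion and swing poses for joint range.

```bash
cat >> kin.py <<'E'
def toolR(phi,tilt):
    """tool x toward yaw phi when tool down; tilt = rotation about tool y (deg)"""
    return Rn.from_euler('z',phi,degrees=True)*Rn.from_rotvec([np.pi,0,0])*Rn.from_rotvec([0,np.radians(tilt),0])
E
python3 - <<'E'
from kin import *
b,r=fit();P=r.x;a=b[1]; q0=L[-1][:6]
S=np.array([.457,-.083])
for t in (30,35,40,45):
    R=toolR(148,-(90-t)); z=R.apply([0,0,1])
    for nm,p in [('grasp',np.array([.506,.312,.135])+.015*z),('pre',np.array([.506,.312,.135])-.085*z)]:
        q,e=ik(p,R,q0,P,a); print(t,nm,q.round(2),round(e,4))
    qq=q0
    for phi in (113,80,50,40):
        R=toolR(phi,t); z=R.apply([0,0,1]); d=np.array([np.cos(np.radians(phi)),np.sin(np.radians(phi))])
        # key arms intersection at screw z .118; grasp 50mm below intersection along long arm
        for h in (0,.08):
            p=np.array([*(S+.05*d),.118+h])+.015*z; qq,e=ik(p,R,qq,P,a); print('   ',t,phi,h,qq.round(2),round(e,4))
E
```

```text
30 grasp [ 0.77  0.82  1.78 -1.43  1.01  0.91] 0.0349
30 pre [ 0.93  0.73  1.8  -1.31  1.1   0.87] 0.0
    30 113 0 [-0.54  0.65  1.83  0.33  1.12 -1.16] 0.0
    30 113 0.08 [-0.54  0.51  1.78  0.31  1.3  -1.1 ] 0.0
    30 80 0 [-0.61  0.62  1.94  0.61  0.91 -0.9 ] 0.0
    30 80 0.08 [-0.61  0.47  1.89  0.54  1.09 -0.76] 0.0
    30 50 0 [-0.63  0.59  2.06  0.93  0.67 -0.72] 0.0
    30 50 0.08 [-0.63  0.42  2.    0.74  0.83 -0.47] 0.0
    30 40 0 [-0.62  0.59  2.1   1.06  0.59 -0.69] 0.0
    30 40 0.08 [-0.62  0.4   2.04  0.81  0.74 -0.37] 0.0
35 grasp [ 0.74  0.78  1.81 -1.43  0.92  0.89] 0.0002
35 pre [ 0.89  0.68  1.79 -1.24  1.04  0.77] 0.0
    35 113 0 [-0.56  0.69  1.8   0.36  1.2  -1.19] 0.0
    35 113 0.08 [-0.56  0.55  1.75  0.34  1.37 -1.12] 0.0
    35 80 0 [-0.65  0.65  1.94  0.66  0.98 -0.97] 0.0
    35 80 0.08 [-0.65  0.49  1.89  0.6   1.14 -0.83] 0.0
    35 50 0 [-0.68  0.62  2.08  1.04  0.73 -0.88] 0.0
    35 50 0.08 [-0.68  0.44  2.03  0.85  0.87 -0.61] 0.0
    35 40 0 [-0.67  0.62  2.13  1.21  0.65 -0.89] 0.0
    35 40 0.08 [-0.67  0.42  2.07  0.95  0.76 -0.55] 0.0
40
[... 389 characters left out ...]
8 [-0.73  0.47  2.05  0.95  0.91 -0.75] 0.0
    40 40 0 [-0.72  0.65  2.15  1.32  0.72 -1.05] 0.0
    40 40 0.08 [-0.72  0.45  2.1   1.07  0.81 -0.71] 0.0
45 grasp [ 0.68  0.72  1.79 -1.24  0.79  0.66] 0.0
45 pre [ 0.81  0.59  1.77 -1.05  0.93  0.53] 0.0
    45 113 0 [-0.6   0.76  1.74  0.4   1.36 -1.24] 0.0
    45 113 0.08 [-0.6   0.63  1.71  0.39  1.51 -1.17] 0.0
    45 80 0 [-0.72  0.72  1.92  0.74  1.11 -1.1 ] 0.0
    45 80 0.08 [-0.72  0.56  1.89  0.69  1.26 -0.96] 0.0
    45 50 0 [-0.77  0.7   2.12  1.19  0.86 -1.13] 0.0
    45 50 0.08 [-0.77  0.5   2.08  1.03  0.96 -0.87] 0.0
    45 40 0 [-0.77  0.7   2.18  1.41  0.79 -1.2 ] 0.0
    45 40 0.08 [-0.77  0.49  2.14  1.18  0.86 -0.86] 0.0
```

```bash
python3 - <<'E'
from kin import *
R=toolR(148,-50); z=R.apply([0,0,1]); print(z); G=np.array([.506,.312,.125]); rows(G-.089*z,R=R,n=4)
E
```

```text
[ 0.64964253 -0.40594171 -0.64278761]
[0.0128, 0.0014, 0.036, 0.0, -0.0487, -0.0001, -1],
[0.0146, 0.0014, 0.0353, 0.0, -0.0487, -0.0001, -1],
[0.0163, 0.0014, 0.0346, 0.0, -0.0487, -0.0001, -1],
[0.0179, 0.0014, 0.0337, 0.0, -0.0487, -0.0001, -1]
```

Request:
apply_moves(
  plan=[
    [0.0128,0.0014,0.036,0,-0.049,0,-1],
    [0.0146,0.0014,0.0353,0,-0.049,0,-1],
    [0.0163,0.0014,0.0346,0,-0.049,0,-1],
    [0.0179,0.0014,0.0337,0,-0.049,0,-1],
    [0,0,0,0,0,0,-1],
    [0,0,0,0,0,0,-1],
  ],
)

```text
t: 27.3
tcp_pos: [0.4486, 0.3483, 0.1838]
tool_rot: [0.25, 0.87, -0.116, 0.408]
force: [0.1, -0.0, 0.3]
finger_gap: 0.999
gripper_force: 0.0
```

```bash
python3 - <<'E'
from kin import *
im,C,s=snap('wrist','w10.png'); print(s['tcp_pos'],s['q'].round(2))
print([proj(C,p).round() for p in [(.506,.312,.185),(.506,.312,.125),(.506,.312,.06)]])
R=toolR(148,-50); z=R.apply([0,0,1]); G=np.array([.506,.312,.125]); rows(G+.011*z,R=R,n=4)
E
```

```text
[0.44859034 0.34830597 0.18378472] [ 0.86  0.64  1.79 -1.16  0.98  0.68]
[array([321., 275.]), array([320., 202.]), array([320., 138.])]
[0.0005, -0.0002, 0.0253, 0.0007, 0.0009, -0.0007, -1],
[0.0005, -0.0002, 0.0253, 0.0007, 0.0009, -0.0007, -1],
[0.0005, -0.0002, 0.0254, 0.0007, 0.0009, -0.0007, -1],
[0.0004, -0.0002, 0.0254, 0.0007, 0.0009, -0.0007, -1]
```

View pics/w10.png

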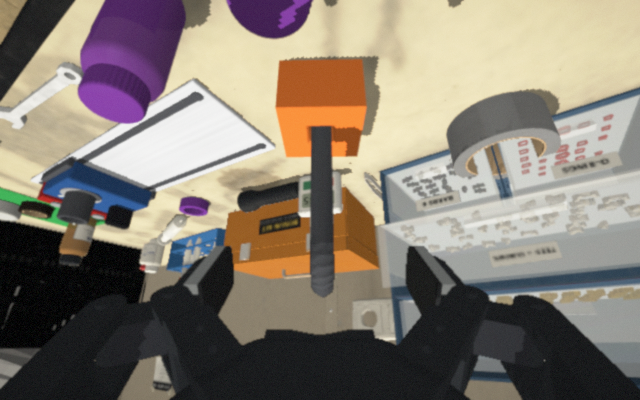

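The key's long arm runs straight along u≈320 from the stand hole (320,130) to the bend (321,290), centred between the fingers as predicted. I'll close in and grip it.

Request:
apply_moves(
  plan=[
    [0.0005,0,0.025,0,0,0,-1],
    [0.0005,0,0.025,0,0,0,-1],
    [0.0005,0,0.025,0,0,0,-1],
    [0.0005,0,0.025,0,0,0,-1],
    [0,0,0,0,0,0,-1],
    [0,0,0,0,0,0,-1],
  ],
)

```text
t: 28.1
tcp_pos: [0.5116, 0.3091, 0.1185]
tool_rot: [0.249, 0.87, -0.115, 0.409]
force: [0.7, -0.3, -0.3]
finger_gap: 0.998
gripper_force: 0.0
```

Request:
apply_moves(
  plan=[
    [0,0,0,0,0,0,0],
    [0,0,0,0,0,0,1],
    [0,0,0,0,0,0,1],
    [0,0,0,0,0,0,1],
    [0,0,0,0,0,0,1],
    [0,0,0,0,0,0,1],
  ],
  force=100,
)

```text
t: 28.85
tcp_pos: [0.5116, 0.3089, 0.117]
tool_rot: [0.249, 0.871, -0.116, 0.408]
force: [-1.5, 2.7, 3.2]
finger_gap: 0.189
gripper_force: 98.9
```

```bash
python3 - <<'E'
from kin import *
s=log(); print(s['tcp_pos'],Rn.from_quat(s['tool_rot']).as_matrix().round(3),s['force'],s['ft_torque'],s['finger_gap'])
d=Rn.from_quat(s['tool_rot']).inv().apply([0,0,1]); print('up in tool',d.round(4))
print('G in tool',Rn.from_quat(s['tool_rot']).inv().apply(np.array([.506,.312,.185])-s['tcp_pos']).round(4))
E
```

```text
[0.51164455 0.30890462 0.11698725] [[-0.543  0.528  0.653]
 [ 0.339  0.849 -0.405]
 [-0.768  0.001 -0.64 ]] [-1.47213631  2.69420166  3.21727656] [0.38741395 0.04905634 0.13665524] 0.18871989857536917
up in tool [-0.7684  0.0012 -0.6399]
G in tool [-0.0481 -0.0003 -0.0485]
```

```bash
python3 - <<'E'
from kin import *
l=L[2] if len(L)>2 else None
# w9 pose = second log entry
s9=dict(tool_rot=np.array(L[1][9:]),tcp_pos=np.array(L[1][6:9])); C9=cam('wrist',s9)
im=cv2.imread('pics/w9.png'); g=cv2.cvtColor(im,cv2.COLOR_BGR2GRAY)
print('w9',onz(C9,427,127,.078), proj(C9,[.457,-.083,.078]))
hs=cv2.cvtColor(im,cv2.COLOR_BGR2HSV); m=cv2.inRange(g,0,60)&~cv2.inRange(hs,(95,120,0),(130,255,255)); 
e=cen(m,(405,105,447,150)); print(e,onz(C9,*e[0],.078))
s8=dict(tool_rot=np.array(L[0][9:]),tcp_pos=np.array(L[0][6:9])); C8=cam('wrist',s8); print('in w8',proj(C8,[.457,-.083,.078]))
b,r=fit();P=r.x;a=b[1]
s=sense(); A=Rn.from_quat(s['tool_rot']); p0=s['tcp_pos']
Iu=np.array([-.0481,-.0003,-.0485])
R1=toolR(113,40); p1=np.array([.457,-.083,.22])-R1.apply(Iu); pl=p0+[0,0,.12]
n=18; w=(A.inv()*R1).as_rotvec()/n; print('rotvec/row',w, 'lift to',pl,'end',p1)
q=s['q']; Rp=A
for i in range(n):
    f=(i+1)/n; pi=pl+(p1-pl)*f+[0,0,.0]; Ri=A*Rn.from_rotvec(w*(i+1)); q2,e=ik(pi,Ri,q,P,a)
    sh=Rp.inv().apply((p1-pl)/n); I=pi+Ri.apply(Iu); kt=Ri.apply(A.inv().apply([0,0,-.18]))+I
    print(sh.round(4),'dq/s',np.abs(q2-q).max().round(3)*8,'q',q2.round(2),'I',I.round(2),'tip',kt.round(2),round(e,4)); q=q2;Rp=Ri
E
```

```text
w9 [ 0.46134308 -0.08057219  0.078     ] [428.75725672 130.25897049]
((428.50372314453125, 129.41709899902344), (18.276487350463867, 21.916833877563477), 27.923025131225586) [ 0.45810665 -0.08263617  0.078     ]
in w8 [316.08639087 292.60135571]
rotvec/row [0.00343251 0.0844494  0.03760211] lift to [0.51164455 0.30890462 0.23698725] end [ 0.43069786 -0.02026826  0.21376493]
[-0.0028 -0.0179  0.0053] dq/s 3.136 q [ 0.67  0.51  1.78 -1.06  0.87  0.43] I [0.51 0.29 0.3 ] tip [0.5  0.3  0.12] 0.0
[-0.0039 -0.0178  0.0051] dq/s 0.832 q [ 0.61  0.47  1.8  -0.96  0.82  0.34] I [0.5  0.27 0.3 ] tip [0.48 0.29 0.13] 0.0
[-0.0049 -0.0176  0.0048] dq/s 0.952 q [ 0.55  0.43  1.82 -0.84  0.77  0.23] I [0.5  0.24 0.3 ] tip [0.47 0.28 0.13] 0.0
[-0.006  -0.0174  0.0044] dq/s 1.08 q [ 0.48  0.4   1.84 -0.71  0.73  0.1 ] I [0.5  0.22 0.3 ] tip [0.46 0.27 0.13] 0.0
[-0.007  -0.0171  0.0039] dq/s 1.184 q [ 0.4   0.37  1.85 -0.56  0.71 -0.04] I [0.5  0.2  0.29] tip [0.46 0.26 0.13] 0.0
[-0.0079 -0.0168  0.0033] dq/s 1.256 q [ 0.32  0.34  1.86 -0.4   0.71 -0.2 ] I [0.5  0.17 0.29] tip [0.45 0.25 0.14] 0.
[... 766 characters left out ...]
 [-0.26  0.36  1.84  0.29  1.1  -0.98] I [0.48 0.02 0.25] tip [0.4  0.16 0.18] 0.0
[-0.0126 -0.0136 -0.0035] dq/s 0.64 q [-0.33  0.38  1.82  0.32  1.18 -1.03] I [ 0.48 -0.    0.25] tip [0.4  0.15 0.19] 0.0
[-0.0128 -0.0131 -0.0046] dq/s 0.64 q [-0.4   0.42  1.8   0.34  1.26 -1.07] I [ 0.47 -0.02  0.24] tip [0.39 0.13 0.2 ] 0.0
[-0.0128 -0.0126 -0.0056] dq/s 0.632 q [-0.46  0.45  1.78  0.35  1.34 -1.09] I [ 0.47 -0.04  0.23] tip [0.39 0.12 0.2 ] 0.0
[-0.0128 -0.0122 -0.0067] dq/s 0.624 q [-0.52  0.5   1.75  0.36  1.42 -1.11] I [ 0.46 -0.06  0.23] tip [0.39 0.1  0.21] 0.0
[-0.0126 -0.0117 -0.0077] dq/s 0.616 q [-0.58  0.54  1.72  0.37  1.49 -1.12] I [ 0.46 -0.08  0.22] tip [0.39 0.08 0.22] 0.0
```

Screw centre from the later view is (0.458, −0.083), which agrees with the travel-based estimate. I'll lift the key straight out, then flip it on the way over.

Request:
apply_moves(
  plan=[
    [-0.015,0,-0.013,0,0,0,1],
    [-0.023,0,-0.019,0,0,0,1],
    [-0.023,0,-0.019,0,0,0,1],
    [-0.023,0,-0.019,0,0,0,1],
    [-0.008,0,-0.007,0,0,0,1],
    [0,0,0,0,0,0,1],
  ],
)

```text
t: 29.6
tcp_pos: [0.5107, 0.3082, 0.236]
tool_rot: [0.249, 0.871, -0.116, 0.407]
force: [-0.0, -0.2, -2.7]
finger_gap: 0.195
gripper_force: 98.3
```

Request:
apply_moves(
  plan=[
    [-0.003,-0.018,0.005,0.0034,0.0845,0.0376,1],
    [-0.004,-0.018,0.005,0.0034,0.0845,0.0376,1],
    [-0.005,-0.0176,0.005,0.0034,0.0845,0.0376,1],
    [-0.006,-0.0174,0.0044,0.0034,0.0845,0.0376,1],
    [-0.007,-0.017,0.004,0.0034,0.0845,0.0376,1],
    [-0.008,-0.017,0.0033,0.0034,0.0845,0.0376,1],
    [-0.009,-0.0165,0.0026,0.0034,0.0845,0.0376,1],
    [-0.0096,-0.016,0.002,0.0034,0.0845,0.0376,1],
  ],
)

```text
t: 30.6
tcp_pos: [0.4735, 0.1605, 0.2248]
tool_rot: [0.405, 0.908, 0.021, 0.103]
force: [0.2, 0.1, -3.3]
finger_gap: 0.194
gripper_force: 98.2
```

Request:
apply_moves(
  plan=[
    [-0.0103,-0.0157,0.001,0.0034,0.0845,0.0376,1],
    [-0.011,-0.0153,0,0.0034,0.0845,0.0376,1],
    [-0.0115,-0.015,0,0.0034,0.0845,0.0376,1],
    [-0.012,-0.0145,-0.002,0.0034,0.0845,0.0376,1],
    [-0.0124,-0.014,-0.0025,0.0034,0.0845,0.0376,1],
    [-0.0126,-0.0136,-0.0035,0.0034,0.0845,0.0376,1],
    [-0.0128,-0.013,-0.0046,0.0034,0.0845,0.0376,1],
    [-0.0128,-0.0126,-0.0056,0.0034,0.0845,0.0376,1],
  ],
)

```text
t: 31.6
tcp_pos: [0.4382, 0.0145, 0.2153]
tool_rot: [0.505, 0.822, 0.157, -0.212]
force: [0.3, 0.6, -1.5]
finger_gap: 0.189
gripper_force: 98.3
```

Request:
apply_moves(
  plan=[
    [-0.0128,-0.012,-0.0067,0.0034,0.0845,0.0376,1],
    [-0.0126,-0.0117,-0.0077,0.0034,0.0845,0.0376,1],
    [0,0,0,0,0,0,1],
    [0,0,0,0,0,0,1],
  ],
)

```text
t: 32.1
tcp_pos: [0.4297, -0.0206, 0.2135]
tool_rot: [0.519, 0.783, 0.188, -0.287]
force: [0.3, -0.0, -2.9]
finger_gap: 0.193
gripper_force: 98.4
```

```bash
python3 - <<'E'
from kin import *
s=log(); A=Rn.from_quat(s['tool_rot']); Iu=np.array([-.0481,-.0003,-.0485]); up=np.array([-.7684,.0012,-.6399])
print(s['t'],s['tcp_pos'],'I',s['tcp_pos']+A.apply(Iu),'keyz(=-long)',A.apply(up).round(3),s['finger_gap'])
kx=np.cross([0,1,0],up); kx=A.apply(kx/np.linalg.norm(kx)); print('kx',kx)
a=cv2.resize(snapshot('scene')[180:280,220:400,::-1],None,fx=4.4,fy=4.4,interpolation=cv2.INTER_CUBIC); cv2.imwrite('pics/s1.png',a)
b=snapshot('side')[:,:,::-1]; cv2.imwrite('pics/s1b.png',b); cv2.imwrite('pics/w11.png',snapshot('wrist')[:,:,::-1])
I=s['tcp_pos']+A.apply(Iu)
for n in('scene','side'):
    C=cam(n); print(n,[proj(C,X).round() for X in (I,I+.078*kx,[.457,-.083,.078])])
E
```

```text
32.1 [ 0.42970028 -0.020551    0.21345061] I [ 0.45598843 -0.0833017   0.21955246] keyz(=-long) [ 0.391 -0.92  -0.006] 0.19319894863406697
kx [-0.00475201  0.00417278 -0.99998   ]
scene [array([354., 180.]), array([351., 197.]), array([350., 209.])]
side [array([303., 194.]), array([303., 217.]), array([303., 234.])]
```

```bash
python3 - <<'E'
import cv2,numpy as np
from station import *
a=snapshot('scene')[165:240,305:405,::-1]; b=cv2.imread('pics/s1b.png')[160:260,250:383-33]; w=cv2.imread('pics/w11.png')
f=lambda x,W,H:cv2.resize(x,(W,H),interpolation=cv2.INTER_CUBIC)
M=np.zeros((600,800,3),np.uint8); M[:300,:400]=f(a,400,300); M[:400,400:]=f(b,400,400); M[300:550,:400]=f(w,400,250); cv2.imwrite('pics/m1.png',M)
E
```

```text
(no output)
```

View pics/m1.png

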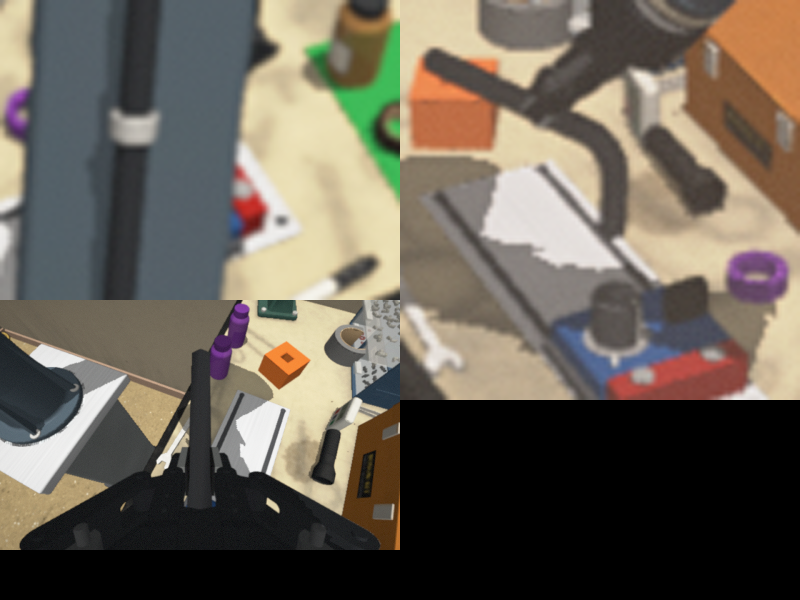

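The side view shows the short arm upright with its tip at about (304,219), in line with the screw top at (304,232). Both match prediction. The key is held well and I'll descend.

```bash
python3 - <<'E'
from kin import *
s=sense(); A=Rn.from_quat(s['tool_rot']); print('down',A.inv().apply([0,0,-1]).round(4),'x',A.inv().apply([1,0,0]).round(4),'y',A.inv().apply([0,1,0]).round(4)); print(A.as_euler('ZYX',degrees=True))
E
```

```text
down [-0.6429  0.001   0.7659] x [-0.2994  0.9201 -0.2525] y [0.705  0.3916 0.5913]
[ 113.00750599  -40.0099341  -179.9264238 ]
```

Request:
apply_moves(
  plan=[
    [-0.0133,0.0014,0.0149,0,0,0,1],
    [-0.0129,0,0.0153,0,0,0,1],
    [-0.0129,0,0.0153,0,0,0,1],
    [0,0,0,0,0,0,1],
    [0,0,0,0,0,0,1],
  ],
)

```text
t: 32.92
tcp_pos: [0.4321, -0.0209, 0.1549]
tool_rot: [0.519, 0.784, 0.189, -0.285]
force: [0.3, -0.6, -2.7]
finger_gap: 0.194
gripper_force: 98.2
```

Request:
apply_moves(
  plan=[
    [-0.0045,0,0.0054,0,0,0,1],
    [-0.0032,0,0.0038,0,0,0,1],
    [0,0,0,0,0,0,1],
  ],
)

```text
t: 33.3
tcp_pos: [0.4319, -0.0216, 0.1428]
tool_rot: [0.519, 0.784, 0.188, -0.285]
force: [-1.6, -2.9, -2.8]
finger_gap: 0.193
gripper_force: 98.7
```

Request:
apply_moves(
  plan=[
    [-0.0032,0,0.0038,0,0,0,1],
    [-0.0032,0,0.0038,0,0,0,1],
    [0,0,0,0,0,0,1],
  ],
)

```text
t: 33.67
tcp_pos: [0.432, -0.0219, 0.1314]
tool_rot: [0.519, 0.783, 0.188, -0.285]
force: [-1.1, -3.6, -2.5]
finger_gap: 0.187
gripper_force: 98.8
```

Request:
apply_moves(
  plan=[
    [-0.0032,0,0.0038,0,0,0,1],
    [-0.0032,0,0.0038,0,0,0,1],
    [-0.0026,0,0.0031,0,0,0,1],
    [0,0,0,0,0,0,1],
  ],
)

```text
t: 34.17
tcp_pos: [0.4316, -0.0205, 0.1191]
tool_rot: [0.519, 0.783, 0.189, -0.287]
force: [-2.3, -2.7, 7.4]
finger_gap: 0.196
gripper_force: 100.3
```

Request:
apply_moves(
  plan=[
    [-0.0026,0,0.0031,0,0,0,1],
    [0,0,0,0,0,0,1],
  ],
)

```text
t: 34.42
tcp_pos: [0.4302, -0.0172, 0.1171]
tool_rot: [0.518, 0.781, 0.192, -0.29]
force: [-1.4, 2.6, 13.7]
finger_gap: 0.186
gripper_force: 99.8
```

```bash
python3 - <<'E'
from kin import *
s=sense(); A=Rn.from_quat(s['tool_rot']); Iu=np.array([-.0481,-.0003,-.0485]); up=np.array([-.7684,.0012,-.6399]); kx=np.cross([0,1,0],up); kx/=np.linalg.norm(kx)
I=s['tcp_pos']+A.apply(Iu); t=I+.078*A.apply(kx); print('I',I,'tip',t,'kx',A.apply(kx),'F',s['force'],'M',s['ft_torque'],A.as_euler('ZYX',degrees=True))
im=snapshot('side')[:,:,::-1]; cv2.imwrite('pics/s2.png',im); C=cam('side')
print([proj(C,X).round(1) for X in (I,t,[.4575,-.083,.078],[.4575,-.083,.118])])
g=cv2.cvtColor(np.ascontiguousarray(im),cv2.COLOR_BGR2GRAY)
for u in (302,303,304,305): print(u,g[200:245,u].tolist())
E
```

```text
I [ 0.45642961 -0.08007842  0.12244792] tip [ 0.45586559 -0.07890722  0.04445875] kx [-0.00723101  0.01501533 -0.99986112] F [-1.44382462  2.56004519 13.66103367] M [ 0.78392404  0.61353    -0.0576159 ] [ 112.87630465  -40.74026429 -179.93847457]
[array([302.4, 221.3]), array([302.1, 242.2]), array([303.2, 233.8]), array([303.2, 222.9])]
302 [65, 66, 63, 67, 64, 69, 68, 65, 86, 143, 195, 200, 196, 195, 197, 196, 210, 229, 204, 129, 80, 73, 77, 78, 79, 77, 77, 79, 76, 76, 77, 74, 73, 75, 78, 74, 75, 78, 78, 79, 77, 81, 76, 75, 77]
303 [64, 67, 65, 71, 65, 65, 66, 83, 127, 168, 181, 184, 187, 188, 193, 196, 196, 215, 226, 196, 129, 85, 71, 77, 79, 79, 78, 81, 76, 78, 76, 75, 77, 76, 77, 79, 78, 81, 79, 78, 77, 80, 76, 78, 80]
304 [63, 67, 65, 68, 65, 66, 74, 114, 162, 172, 169, 169, 173, 180, 190, 193, 195, 198, 215, 226, 200, 153, 97, 77, 71, 76, 79, 79, 79, 75, 78, 79, 77, 77, 79, 79, 77, 80, 77, 78, 80, 80, 78, 78, 81]
305 [67, 64, 67, 65, 66, 64, 86, 131, 165, 164, 165, 161, 163, 168, 179, 185, 192, 197, 200, 217, 221, 215, 189, 127, 83, 73, 77, 74, 74, 75, 73, 74, 75, 74, 77, 77, 77, 78, 79, 78, 75, 77, 79, 79, 77]
```

Request:
apply_moves(
  plan=[
    [0.0024,0.0003,0.0021,0,0,0,1],
    [-0.0026,0,0.0031,0,0,0,1],
    [0,0,0,0,0,0,1],
  ],
)

```text
t: 34.85
tcp_pos: [0.4292, -0.0138, 0.1143]
tool_rot: [0.518, 0.781, 0.193, -0.291]
force: [-3.2, 1.4, 23.2]
finger_gap: 0.188
gripper_force: 100.5
```

```bash
python3 - <<'E'
from kin import *
s=sense(); A=Rn.from_quat(s['tool_rot']); S=np.array([.457,-.082,0]); p=s['tcp_pos']
print(A.as_euler('ZYX',degrees=True), p, s['ft_torque'])
for dth in (.05,.08):
    d=Rn.from_euler('z',-dth).apply(p-S)-(p-S); print(dth,'shift',A.inv().apply(d).round(4),'turn',(A.inv().apply([0,0,-1])*dth).round(4))
print('up',A.inv().apply([0,0,1]).round(3),'-phi',A.inv().apply([.39,-.92,0]).round(3))
E
```

```text
[ 112.8685874   -40.84457167 -179.96420881] [ 0.42921733 -0.01381993  0.1142986 ] [ 1.17003099  0.91907572 -0.1221976 ]
0.05 shift [-0.0001  0.0037 -0.0001] turn [-0.0327  0.      0.0378]
0.08 shift [-0.0002  0.0059 -0.0002] turn [-0.0523  0.      0.0605]
up [ 0.654 -0.    -0.756] -phi [-0.756  0.001 -0.654]
```

Request:
apply_moves(
  plan=[
    [0.0005,0.0037,-0.001,-0.0327,0,0.0378,1],
    [0,0.0059,0,-0.0523,0,0.0605,1],
    [-0.0002,0.0059,-0.0002,-0.0523,0,0.0605,1],
    [-0.0002,0.0059,-0.0002,-0.0523,0,0.0605,1],
    [-0.0002,0.0059,-0.0002,-0.0523,0,0.0605,1],
  ],
)

```text
t: 35.48
tcp_pos: [0.4557, -0.0082, 0.1143]
tool_rot: [0.653, 0.673, 0.243, -0.249]
force: [-4.5, 1.3, 15.8]
finger_gap: 0.187
gripper_force: 100.0
```

```bash
cat > st.py <<'E'
from kin import *
s=sense(); A=Rn.from_quat(s['tool_rot']); p=s['tcp_pos']; e=A.as_euler('ZYX',degrees=True)
print('t',s['t'],'phi,tilt',e.round(1),'tcp',p.round(4),'rel S',(p-[.457,-.082,0]).round(4),'polar',np.hypot(*(p[:2]-[.457,-.082])).round(4),np.degrees(np.arctan2(p[1]+.082,p[0]-.457)).round(1))
F=s['force'];ph=np.radians(e[0]); print('F radial',(F[0]*np.cos(ph)+F[1]*np.sin(ph)).round(1),'F tangential(ccw+)',(-F[0]*np.sin(ph)+F[1]*np.cos(ph)).round(1),'Fz',F[2].round(1),'M',s['ft_torque'].round(2),'q',s['q'].round(2))
E
python3 st.py
```

```text
t 35.475 phi,tilt [ 91.8 -40.7 179.9] tcp [ 0.4557 -0.0082  0.1143] rel S [-0.0013  0.0738  0.1143] polar 0.0738 91.0
F radial 1.4 F tangential(ccw+) 4.4 Fz 15.8 M [0.68 0.9  0.52] q [-0.63  0.69  1.88  0.6   1.14 -1.08]
```

Request:
apply_moves(
  plan=[
    [-0.0002,0.0059,-0.0002,-0.0523,0,0.0605,1],
    [-0.0002,0.0059,-0.0002,-0.0523,0,0.0605,1],
    [-0.0002,0.0059,-0.0002,-0.0523,0,0.0605,1],
    [-0.0002,0.0059,-0.0002,-0.0523,0,0.0605,1],
    [-0.0002,0.0059,-0.0002,-0.0523,0,0.0605,1],
  ],
)

```text
t: 36.1
tcp_pos: [0.4841, -0.0129, 0.1143]
tool_rot: [0.772, 0.531, 0.288, -0.196]
force: [-6.0, 1.6, 17.1]
finger_gap: 0.192
gripper_force: 100.3
```

```bash
python3 st.py
```

```text
t 36.1 phi,tilt [ 69.2 -40.8 179.7] tcp [ 0.4841 -0.0129  0.1143] rel S [0.0271 0.0691 0.1143] polar 0.0742 68.6
F radial -0.7 F tangential(ccw+) 6.2 Fz 17.1 M [0.83 0.87 0.91] q [-0.68  0.66  1.99  0.86  0.96 -1.  ]
```

Request:
apply_moves(
  plan=[
    [-0.0002,0.0059,-0.0002,-0.0523,0,0.0605,1],
    [-0.0002,0.0059,-0.0002,-0.0523,0,0.0605,1],
    [-0.0002,0.0059,-0.0002,-0.0523,0,0.0605,1],
    [0,0,0,0,0,0,1],
  ],
)

```text
t: 36.6
tcp_pos: [0.5005, -0.0212, 0.1144]
tool_rot: [0.829, 0.436, 0.311, -0.16]
force: [-4.0, 3.6, 14.0]
finger_gap: 0.189
gripper_force: 99.3
```

```bash
python3 st.py
```

```text
t 36.6 phi,tilt [ 55.6 -40.9 179.5] tcp [ 0.5005 -0.0212  0.1144] rel S [0.0435 0.0608 0.1144] polar 0.0747 54.5
F radial 0.7 F tangential(ccw+) 5.3 Fz 14.0 M [0.89 0.39 0.77] q [-0.7   0.65  2.07  1.06  0.84 -1.  ]
```

Request:
apply_moves(
  plan=[
    [-0.0002,0.0059,-0.0002,-0.0523,0,0.0605,1],
    [-0.0002,0.0059,-0.0002,-0.0523,0,0.0605,1],
    [0,0,0,0,0,0,1],
  ],
)

```text
t: 36.98
tcp_pos: [0.5097, -0.0287, 0.1144]
tool_rot: [0.861, 0.368, 0.323, -0.134]
force: [-5.0, 2.6, 14.8]
finger_gap: 0.193
gripper_force: 99.4
```

```bash
python3 st.py
```

```text
t 36.975 phi,tilt [ 46.5 -41.  179.4] tcp [ 0.5097 -0.0287  0.1144] rel S [0.0527 0.0533 0.1144] polar 0.0749 45.3
F radial -1.6 F tangential(ccw+) 5.4 Fz 14.8 M [0.93 0.36 0.81] q [-0.7   0.64  2.11  1.22  0.77 -1.01]
```

Request:
apply_moves(
  plan=[
    [-0.0002,0.0059,-0.0002,-0.0523,0,0.0605,1],
    [-0.0002,0.0059,-0.0002,-0.0523,0,0.0605,1],
    [0,0,0,0,0,0,1],
  ],
)

```text
t: 37.35
tcp_pos: [0.5175, -0.0376, 0.1144]
tool_rot: [0.888, 0.298, 0.334, -0.108]
force: [-5.0, 3.1, 14.1]
finger_gap: 0.188
gripper_force: 99.5
```

```bash
python3 st.py
```

```text
t 37.35 phi,tilt [ 37.4 -41.  179.4] tcp [ 0.5175 -0.0376  0.1144] rel S [0.0605 0.0444 0.1144] polar 0.0751 36.2
F radial -2.1 F tangential(ccw+) 5.5 Fz 14.1 M [0.93 0.39 0.83] q [-0.69  0.64  2.16  1.41  0.7  -1.05]
```

Request:
apply_moves(
  plan=[
    [-0.0002,0.0059,-0.0002,-0.0523,0,0.0605,1],
    [-0.0001,0.0037,-0.0001,-0.0327,0,0.0378,1],
    [0,0,0,0,0,0,1],
  ],
)

```text
t: 37.72
tcp_pos: [0.5226, -0.0454, 0.1144]
tool_rot: [0.905, 0.241, 0.34, -0.086]
force: [-5.2, 4.5, 14.7]
finger_gap: 0.194
gripper_force: 99.6
```

```bash
python3 st.py
```

```text
t 37.725 phi,tilt [ 30.1 -41.1 179.3] tcp [ 0.5226 -0.0454  0.1144] rel S [0.0656 0.0366 0.1144] polar 0.0751 29.2
F radial -2.2 F tangential(ccw+) 6.4 Fz 14.7 M [1.03 0.44 1.15] q [-0.68  0.64  2.19  1.58  0.65 -1.1 ]
```

Request:
apply_moves(
  plan=[
    [-0.0001,0.0037,-0.0001,-0.0327,0,0.0378,1],
    [0,0,0,0,0,0,1],
  ],
)

```text
t: 37.98
tcp_pos: [0.5239, -0.0468, 0.1146]
tool_rot: [0.91, 0.219, 0.343, -0.079]
force: [-3.3, 9.7, 11.7]
finger_gap: 0.192
gripper_force: 98.9
```

```bash
python3 st.py
```

```text
t 37.975 phi,tilt [ 27.3 -41.2 179.5] tcp [ 0.5239 -0.0468  0.1146] rel S [0.0669 0.0352 0.1146] polar 0.0756 27.8
F radial 1.5 F tangential(ccw+) 10.2 Fz 11.7 M [1.8  0.07 1.62] q [-0.67  0.64  2.2   1.65  0.64 -1.12]
```

Request:
apply_moves(
  plan=[
    [-0.0001,0.0037,-0.0001,-0.0327,0,0.0378,1],
    [0,0,0,0,0,0,1],
    [0,0,0,0,0,0,1],
  ],
)

```text
t: 38.35
tcp_pos: [0.525, -0.0488, 0.1146]
tool_rot: [0.914, 0.199, 0.345, -0.071]
force: [-5.2, 11.1, 12.1]
finger_gap: 0.192
gripper_force: 101.2
```

```bash
python3 st.py
```

```text
t 38.35 phi,tilt [ 24.8 -41.3 179.5] tcp [ 0.525  -0.0488  0.1146] rel S [0.068  0.0332 0.1146] polar 0.0757 26.0
F radial -0.0 F tangential(ccw+) 12.3 Fz 12.1 M [2.04 0.05 2.42] q [-0.66  0.64  2.22  1.72  0.63 -1.15]
```

Torque rose sharply at the hard stop, so the screw is tight. I'll back off slightly and pull the key straight out.

Request:
apply_moves(
  plan=[
    [0.0001,-0.0037,0.0001,0.0327,0,-0.0378,1],
    [0.0001,-0.0037,0.0001,0.0327,0,-0.0378,1],
    [0.0013,0,-0.0015,0,0,0,1],
    [0,0,0,0,0,0,1],
  ],
)

```text
t: 38.85
tcp_pos: [0.5222, -0.0448, 0.1151]
tool_rot: [0.905, 0.24, 0.339, -0.087]
force: [-2.0, 8.0, 2.8]
finger_gap: 0.192
gripper_force: 97.5
```

```bash
python3 st.py
```

```text
t 38.85 phi,tilt [ 29.9 -41.  179.6] tcp [ 0.5222 -0.0448  0.1151] rel S [0.0652 0.0372 0.1151] polar 0.0751 29.7
F radial 2.3 F tangential(ccw+) 7.9 Fz 2.8 M [1.34 0.57 0.75] q [-0.67  0.64  2.19  1.57  0.65 -1.09]
```

Request:
apply_moves(
  plan=[
    [0.0001,-0.0037,0.0001,0.0327,0,-0.0378,1],
    [0.0001,-0.0022,0.0001,0.0196,0,-0.0227,1],
    [0.0065,0,-0.0076,0,0,0,1],
    [0.0065,0,-0.0076,0,0,0,1],
    [0,0,0,0,0,0,1],
  ],
)

```text
t: 39.48
tcp_pos: [0.5197, -0.0408, 0.1347]
tool_rot: [0.896, 0.275, 0.335, -0.099]
force: [-1.9, 5.3, -0.1]
finger_gap: 0.194
gripper_force: 98.3
```

```bash
python3 st.py
```

```text
t 39.475 phi,tilt [ 34.3 -40.8 179.5] tcp [ 0.5197 -0.0408  0.1347] rel S [0.0627 0.0412 0.1347] polar 0.075 33.3
F radial 1.4 F tangential(ccw+) 5.4 Fz -0.1 M [0.92 0.72 0.26] q [-0.68  0.59  2.16  1.39  0.69 -0.96]
```

Request:
apply_moves(
  plan=[
    [0.0065,0,-0.0076,0,0,0,1],
    [0.0118,0,-0.0136,0,0,0,1],
    [0.0118,0,-0.0136,0,0,0,1],
    [0.0131,0,-0.0151,0,0,0,1],
    [0.0131,0,-0.0151,0,0,0,1],
    [0.0131,0,-0.0151,0,0,0,1],
    [0,0,0,0,0,0,1],
  ],
)

```text
t: 40.35
tcp_pos: [0.5212, -0.043, 0.2411]
tool_rot: [0.896, 0.276, 0.335, -0.095]
force: [0.3, -0.1, -2.8]
finger_gap: 0.192
gripper_force: 98.4
```

```bash
python3 st.py; python3 - <<'E'
from kin import *
# return path: flip back to long arm down over the stand, yaw 148, tilt -50; end TCP = grasp pose + 0.12
s=sense(); b,r=fit();P=r.x;a=b[1]
A=Rn.from_quat(s['tool_rot']); p=s['tcp_pos']; Rend=Rn.from_quat([.249,.871,-.116,.408]); pe=np.array([.5116,.3089,.117])+[0,0,.135]
up=np.array([-.7684,.0012,-.6399]); Iu=np.array([-.0481,-.0003,-.0485])
n=24; w=(A.inv()*Rend).as_rotvec()/n; print('w',w.round(4)); q=s['q']; Rp=A; pp=p
for i in range(n):
    f=(i+1)/n; pi=p+(pe-p)*f+[0,0,.10*np.sin(np.pi*f)]; Ri=A*Rn.from_rotvec(w*(i+1)); q2,e=ik(pi,Ri,q,P,a)
    sh=Rp.inv().apply(pi-pp); I=pi+Ri.apply(Iu); t=I-.18*Ri.apply(up)
    print(sh.round(4).tolist(),'v',(np.abs(q2-q).max()*8).round(2),'q',q2.round(2),'I',I.round(2),'tip',t.round(2),round(e,3)); q=q2;Rp=Ri;pp=pi
E
```

```text
t 40.35 phi,tilt [ 34.7 -40.7 178.8] tcp [ 0.5212 -0.043   0.2411] rel S [0.0642 0.039  0.2411] polar 0.0752 31.3
F radial 0.2 F tangential(ccw+) -0.3 Fz -2.8 M [-0.34  0.55  0.02] q [-0.68  0.33  2.07  1.04  0.81 -0.48]
w [-0.0069 -0.0406 -0.0888]
[0.0149, -0.0122, -0.0053] v 0.66 q [-0.63  0.28  2.05  0.96  0.78 -0.43] I [ 0.47 -0.07  0.26] tip [0.61 0.04 0.26] 0.0
[0.0155, -0.0108, -0.0058] v 0.72 q [-0.57  0.24  2.03  0.87  0.76 -0.37] I [ 0.47 -0.06  0.28] tip [0.6  0.06 0.27] 0.0
[0.0159, -0.0094, -0.0061] v 0.77 q [-0.5   0.2   2.    0.77  0.75 -0.31] I [ 0.47 -0.04  0.3 ] tip [0.6  0.08 0.27] 0.0
[0.0161, -0.008, -0.0063] v 0.81 q [-0.44  0.17  1.98  0.67  0.74 -0.25] I [ 0.47 -0.03  0.31] tip [0.59 0.1  0.28] 0.0
[0.0161, -0.0068, -0.0063] v 0.84 q [-0.37  0.15  1.95  0.56  0.73 -0.18] I [ 0.48 -0.02  0.33] tip [0.59 0.12 0.28] 0.0
[0.0159, -0.0056, -0.0061] v 0.87 q [-0.3   0.13  1.93  0.45  0.73 -0.11] I [ 0.48 -0.    0.34] tip [0.58 0.13 0.29] 0.0
[0.0156, -0.0045, -0.0057] v 0.88 q [-0.23  0.11  1.9   0.34  0.73 -0.05] I [0.48 0.01 0.35] tip [0.58 0.15 0.29] 0.0
[0.0153,
[... 1269 characters left out ...]
 0.0
[0.0166, 0.0043, 0.0031] v 0.62 q [ 0.52  0.32  1.76 -0.79  0.87  0.41] I [0.51 0.22 0.38] tip [0.52 0.28 0.21] 0.0
[0.0168, 0.0055, 0.0033] v 0.59 q [ 0.56  0.36  1.76 -0.87  0.88  0.43] I [0.51 0.23 0.37] tip [0.51 0.29 0.19] 0.0
[0.0169, 0.0068, 0.0033] v 0.57 q [ 0.61  0.4   1.75 -0.94  0.9   0.44] I [0.51 0.25 0.36] tip [0.51 0.29 0.18] 0.0
[0.0168, 0.0081, 0.0031] v 0.54 q [ 0.65  0.44  1.75 -1.    0.91  0.45] I [0.51 0.27 0.34] tip [0.51 0.3  0.17] 0.0
[0.0164, 0.0095, 0.0028] v 0.52 q [ 0.69  0.48  1.75 -1.07  0.93  0.45] I [0.51 0.29 0.33] tip [0.51 0.31 0.15] 0.0
[0.0158, 0.0109, 0.0024] v 0.49 q [ 0.72  0.53  1.74 -1.13  0.95  0.45] I [0.51 0.31 0.32] tip [0.51 0.31 0.14] 0.0
```

Request:
apply_moves(
  plan=[
    [0.015,-0.012,-0.005,-0.0069,-0.0406,-0.0888,1],
    [0.0155,-0.011,-0.006,-0.0069,-0.0406,-0.0888,1],
    [0.016,-0.0094,-0.006,-0.0069,-0.0406,-0.0888,1],
    [0.016,-0.008,-0.006,-0.0069,-0.0406,-0.0888,1],
    [0.016,-0.007,-0.006,-0.0069,-0.0406,-0.0888,1],
    [0.016,-0.0056,-0.006,-0.0069,-0.0406,-0.0888,1],
    [0.0156,-0.0045,-0.006,-0.0069,-0.0406,-0.0888,1],
    [0.0153,-0.0035,-0.005,-0.0069,-0.0406,-0.0888,1],
  ],
)

```text
t: 41.35
tcp_pos: [0.5165, 0.0757, 0.3278]
tool_rot: [0.788, 0.573, 0.205, 0.093]
force: [1.1, -0.3, -2.6]
finger_gap: 0.186
gripper_force: 98.2
```

Request:
apply_moves(
  plan=[
    [0.015,-0.0027,-0.0045,-0.0069,-0.0406,-0.0888,1],
    [0.0148,-0.002,-0.0037,-0.0069,-0.0406,-0.0888,1],
    [0.0146,-0.0014,-0.0028,-0.0069,-0.0406,-0.0888,1],
    [0.0146,-0.0008,-0.002,-0.0069,-0.0406,-0.0888,1],
    [0.0146,0,-0.001,-0.0069,-0.0406,-0.0888,1],
    [0.0148,0,0,-0.0069,-0.0406,-0.0888,1],
    [0.015,0.001,0.001,-0.0069,-0.0406,-0.0888,1],
    [0.0154,0.0016,0.0016,-0.0069,-0.0406,-0.0888,1],
  ],
)

```text
t: 42.35
tcp_pos: [0.513, 0.192, 0.3303]
tool_rot: [0.56, 0.782, 0.046, 0.269]
force: [-0.7, 0.7, -4.2]
finger_gap: 0.191
gripper_force: 98.3
```

Request:
apply_moves(
  plan=[
    [0.0158,0.0024,0.0022,-0.0069,-0.0406,-0.0888,1],
    [0.016,0.0033,0.0027,-0.0069,-0.0406,-0.0888,1],
    [0.0166,0.0043,0.003,-0.0069,-0.0406,-0.0888,1],
    [0.0168,0.0055,0.0033,-0.0069,-0.0406,-0.0888,1],
    [0.017,0.007,0.0033,-0.0069,-0.0406,-0.0888,1],
    [0.0168,0.008,0.003,-0.0069,-0.0406,-0.0888,1],
    [0.0164,0.0095,0.003,-0.0069,-0.0406,-0.0888,1],
    [0.0158,0.011,0.0024,-0.0069,-0.0406,-0.0888,1],
  ],
)

```text
t: 43.35
tcp_pos: [0.5098, 0.3085, 0.2469]
tool_rot: [0.247, 0.873, -0.119, 0.404]
force: [0.5, 0.7, -3.4]
finger_gap: 0.19
gripper_force: 98.4
```

Request:
apply_moves(
  plan=[
    [0,0,0,0,0,0,1],
    [0,0,0,0,0,0,1],
  ],
)

```text
t: 43.6
tcp_pos: [0.5111, 0.3078, 0.2496]
tool_rot: [0.249, 0.872, -0.117, 0.405]
force: [0.7, -0.5, -2.7]
finger_gap: 0.191
gripper_force: 98.4
```

```bash
python3 - <<'E'
from kin import *
Rend=Rn.from_quat([.249,.871,-.116,.408])
im,C,s=snap('wrist','w12.png'); A=Rn.from_quat(s['tool_rot']); print(s['t'],s['tcp_pos'],'need turn',(A.inv()*Rend).as_rotvec().round(4)); 
rows(np.array([.5116,.3089,.117+.07]),R=Rend,n=4,jaw=1)
# key outline in wrist view: columns of dark pixels on rows below gripper
g=cv2.cvtColor(im,cv2.COLOR_BGR2GRAY)
for v in range(130,260,10):
    c=[u for u in range(270,370) if g[v,u]<70]; print(v,(min(c),max(c),len(c)) if c else None)
C2=C; print([proj(C,X).round(1) for X in ([.506,.312,.055],)])
sd=snapshot('side')[:,:,::-1]; cv2.imwrite('pics/s3.png',sd); sc=snapshot('scene')[:,:,::-1]; cv2.imwrite('pics/c3.png',sc)
f=lambda x,W,H:cv2.resize(x,(W,H),interpolation=cv2.INTER_CUBIC)
M=np.zeros((600,800,3),np.uint8); M[:375,:600]=f(im,600,375); M[375:600,:300]=f(np.ascontiguousarray(sd[195:270,260:360]),300,225); M[375:600,300:600]=f(np.ascontiguousarray(sc[180:255,180:280]),300,225)
M[375:525,600:800]=f(np.ascontiguousarray(sc[170:245,310:410]),200,150); cv2.imwrite('pics/m2.png',M)
E
```

```text
43.6 [0.51110411 0.30782812 0.2496251 ] need turn [-0.0038 -0.0046  0.0012]
[0.0122, 0.0003, 0.0101, -0.0007, -0.0009, -0.0, 1],
[0.0122, 0.0002, 0.0101, -0.0007, -0.0009, -0.0, 1],
[0.0122, 0.0002, 0.0101, -0.0007, -0.0009, -0.0, 1],
[0.0123, 0.0002, 0.0101, -0.0007, -0.0009, -0.0, 1]
130 (270, 330, 55)
140 (270, 330, 39)
150 (304, 330, 27)
160 (289, 331, 41)
170 (270, 331, 45)
180 (270, 332, 33)
190 (302, 332, 31)
200 (302, 333, 32)
210 (303, 334, 32)
220 (303, 334, 32)
230 (303, 335, 33)
240 (300, 339, 40)
250 (276, 363, 66)
[array([322.4,  11.8])]
```

View pics/m2.png

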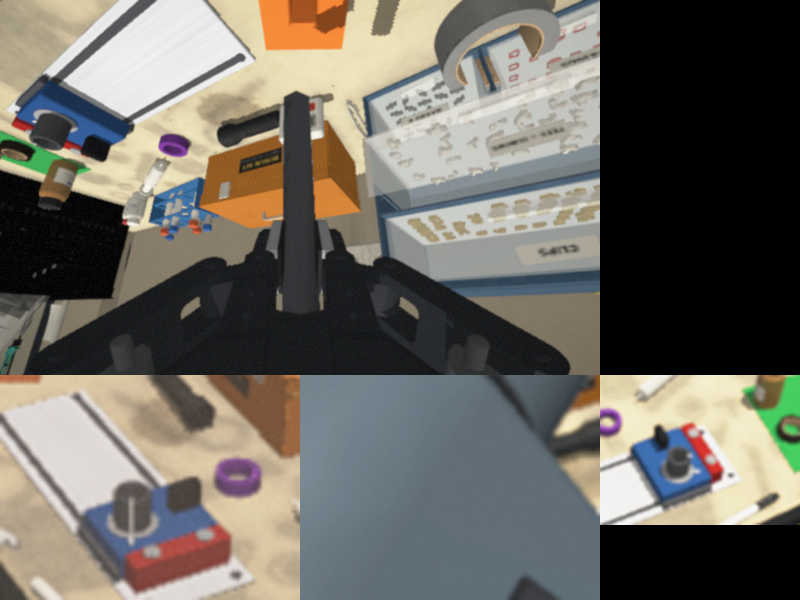

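The side view shows the screw's white line now running into the carriage mark, with the carriage against the red stop. In the wrist view the key hangs long arm down, tip near (317,99). I'll check that against prediction for slip.

```bash
python3 - <<'E'
from kin import *
s=sense(); A=Rn.from_quat(s['tool_rot']); C=cam('wrist',s); up=np.array([-.7684,.0012,-.6399]); Iu=np.array([-.0481,-.0003,-.0485])
kx=np.cross([0,1,0],up); kx/=np.linalg.norm(kx)
for f in (.18,.15,.12,.09,.07): 
    X=s['tcp_pos']+A.apply(Iu-f*up); print(f,proj(C,X).round(1), 'near face', proj(C,X-.011*A.apply(kx)).round(1),X.round(3))
g=cv2.cvtColor(cv2.imread('pics/w12.png'),cv2.COLOR_BGR2GRAY); print(g[85:125,317].tolist())
for v in (104,108,112,116): print(v,g[v,295:340].tolist())
E
```

```text
0.18 [320.4  86.7] near face [320.5  73.7] [0.506 0.311 0.139]
0.15 [320.6 121.7] near face [320.7 109.8] [0.506 0.311 0.169]
0.12 [320.8 162. ] near face [320.9 151.5] [0.506 0.311 0.199]
0.09 [321.  208.6] near face [321.1 200.4] [0.506 0.311 0.229]
0.07 [321.1 243.8] near face [321.3 237.7] [0.506 0.311 0.249]
[223, 223, 225, 224, 223, 223, 222, 223, 222, 222, 216, 191, 140, 83, 57, 54, 52, 55, 54, 54, 55, 54, 57, 53, 53, 50, 53, 56, 54, 52, 52, 57, 49, 53, 52, 53, 56, 56, 55, 56]
104 [213, 214, 216, 215, 213, 213, 201, 161, 96, 58, 51, 51, 53, 51, 51, 52, 54, 54, 54, 56, 54, 51, 54, 54, 54, 52, 52, 53, 53, 49, 52, 52, 54, 59, 82, 102, 118, 116, 111, 114, 122, 131, 135, 137, 135]
108 [208, 207, 205, 202, 199, 195, 180, 138, 79, 52, 48, 47, 46, 44, 49, 45, 48, 52, 52, 55, 50, 53, 53, 52, 56, 54, 54, 54, 55, 56, 58, 52, 51, 62, 100, 139, 161, 162, 158, 156, 161, 166, 170, 168, 158]
112 [108, 103, 103, 102, 109, 121, 127, 103, 68, 51, 50, 50, 41, 45, 45, 50, 54, 52, 56, 54, 55, 56, 56, 53, 54, 56, 54, 53, 57, 51, 58, 54, 55, 54, 60, 70, 76, 80, 76, 83, 108, 140, 163, 165, 160]
116 [100, 101, 103, 121, 146, 156, 156, 126, 74, 50, 46, 47, 40, 47, 51, 55, 52, 54, 55, 58, 52, 56, 57, 52, 54, 55, 53, 52, 51, 52, 53, 53, 55, 55, 57, 70, 75, 80, 84, 96, 120, 147, 168, 165, 155]
```

```bash
python3 - <<'E'
from kin import *
s=sense(); A=Rn.from_quat(s['tool_rot']); C=cam('wrist',s); up=np.array([-.7684,.0012,-.6399]); Iu=np.array([-.0481,-.0003,-.0485])
for f in (.18,.15,.09): X=s['tcp_pos']+A.apply(Iu-f*up); print(f,'depth',(C[2]@X+C[3])[2].round(4))
D=cam('side'); g=cv2.cvtColor(cv2.imread('pics/s3.png'),cv2.COLOR_BGR2GRAY)
for f in (0,.06,.12,.18): print(f,proj(D,s['tcp_pos']+A.apply(Iu-f*up)).round(1))
print(proj(D,[.506,.312,.055]))
t=proj(D,s['tcp_pos']+A.apply(Iu-.18*up)).astype(int)
for v in range(t[1]-45,t[1]+14,2): print(v,' '.join('%3d'%x for x in g[v,t[0]-18:t[0]+22]))
E
```

```text
0.18 depth 0.1969
0.15 depth 0.1845
0.09 depth 0.1599
0 [259.  112.4]
0.06 [259.7 128.6]
0.12 [260.4 144.3]
0.18 [261.2 159.4]
[262.14699005 179.66521033]
114  58  61  64  61  63  61  62  63  60  64  77 102 126 129 126 118  88  77  77  80  75  73  72  69  76  79  75  79  86  98 114 139 158 164 163 156 151 148 138 135
116  62  62  64  62  64  65  60  60  61  68  64  65  92 126 128 110  81  74  71  69  67  92 122 127 115  91  76  77  80  79  84  94 110 135 154 165 168 182 196 192
118  61  58  56  57  57  63  62  58  63  61  65  65  94 126 127 110  77  74  72  72  69  97 123 128 116  91  75  85  91  93 105 113 115 105 100 106 124 144 157 163
120  66  63  62  63  62  61  63  60  65  65  64  59  60  93 127 108  69  71  74  76  71 106 136 144 147 137 128 131 133 134 133 132 132 132 129 125 113  98  98 114
122  58  59  59  62  62  68  64  66  64  66  68  63  64  72  83  87  74  66  72  73  72  74 122 159 158 146 135 131 131 131 132 133 131 130 131 128 129 129 127 116
124  54  59  60  63  60  57  58  60  62  65  59  71 107 132 108  68  59  65  70  75  76  75 122 157 159 149 145 142 137 132 1
[... 3274 characters left out ...]
 100 102 103 106 104 106 107 108 109 110 112
166 193 195 196 197 200 200 202 201 204 201 202 203 203 205 205 204 204 204 204 202 203 203 202 200 204 199 150  97  97  99 101 103 104 108 108 108 109 112 110 110
168 196 196 200 201 203 203 201 201 203 203 202 204 203 205 204 202 204 204 204 205 204 205 204 205 205 205 180 133 103 101 100 105 106 108 111 109 110 109 112 111
170 199 201 203 203 203 203 204 204 203 203 201 201 204 205 203 203 206 205 205 205 205 203 205 204 206 206 205 203 180 144 117 107 105 107 106 109 108 108 112 110
172 204 205 199 191 192 190 188 192 199 206 206 205 204 204 204 203 203 205 204 206 206 206 205 205 204 205 201 204 205 205 202 202 190 163 140 140 141 144 145 145
```

The key has pivoted in the grip, tip about 5° toward the short-arm side, and slid about 7 mm. I'll tilt the tool to bring the key upright, then lower it to just above the stand.

Request:
apply_moves(
  plan=[
    [0,0,0,0,0.045,0,1],
    [0,0,0,0,0.042,0,1],
    [0.0166,0,0.0164,0,0,0,1],
    [0.0166,0,0.0164,0,0,0,1],
    [0.012,0,0.012,0,0,0,1],
    [0,0,0,0,0,0,1],
    [0,0,0,0,0,0,1],
  ],
)

```text
t: 44.62
tcp_pos: [0.5122, 0.3085, 0.1882]
tool_rot: [0.254, 0.888, -0.105, 0.369]
force: [-0.1, 0.2, -2.3]
finger_gap: 0.187
gripper_force: 98.5
```

```bash
cat > look.py <<'E'
from kin import *
import sys
im,C,s=snap('wrist',sys.argv[1]+'w.png'); A=Rn.from_quat(s['tool_rot']); print(s['t'],'tcp',s['tcp_pos'].round(4),A.as_euler('ZYX',degrees=True).round(2),s['force'].round(1))
print('down',A.inv().apply([0,0,-1]).round(3),'psi',A.inv().apply([.848,-.53,0]).round(3))
g=cv2.cvtColor(im,cv2.COLOR_BGR2GRAY); h=cv2.cvtColor(im,cv2.COLOR_BGR2HSV)
for v in (90,110,130,150,170,190,200):
    k=[u for u in range(285,350) if g[v,u]<70]; print(v,k and (min(k),max(k)),end=' ')
print('\ncol317-321',[g[40:150:2,u].tolist() for u in (319,)])
m=cv2.inRange(h,(5,150,40),(20,255,255)); c=max(cv2.findContours(m[:,200:460],0,2)[0],key=cv2.contourArea); print('orange',cv2.boundingRect(c))
print('hole px',proj(C,[.506,.312,.055]),[proj(C,[.506+d*.848,.312-d*.53,.055]).round(1).tolist() for d in(-.0375,-.0115,.0115,.0375)])
sd=snapshot('side')[:,:,::-1]; cv2.imwrite('pics/'+sys.argv[1]+'s.png',sd); D=cam('side'); g=cv2.cvtColor(np.ascontiguousarray(sd),cv2.COLOR_BGR2GRAY).astype(int)
print('side hole',proj(D,[.506,.312,.055]).round(1))
for v in range(140,190,3): 
    k=[u for u in range(250,280) if g[v,u]<100]; print(v,k and ((min(k)+max(k))/2,len(k)),end=' ')
E
python3 look.py a
```

```text
44.625 tcp [0.5122 0.3085 0.1882] [148.    45.11 179.91] [-0.1  0.2 -2.3]
down [ 0.708 -0.001  0.706] psi [-0.706 -0.001  0.708]
90 [] 110 (304, 328) 130 (304, 329) 150 (304, 330) 170 (286, 332) 190 (302, 332) 200 (303, 332) 
col317-321 [[163, 163, 163, 163, 163, 164, 165, 165, 165, 164, 161, 136, 101, 101, 103, 102, 101, 100, 102, 101, 101, 101, 103, 103, 114, 148, 150, 164, 162, 112, 56, 55, 55, 57, 56, 58, 55, 56, 55, 55, 57, 54, 55, 55, 57, 57, 57, 55, 58, 55, 53, 53, 54, 53, 54]]
orange (64, 0, 116, 116)
hole px [320.45004078  77.16539972] [[320.7, 27.1], [320.5, 63.4], [320.4, 89.7], [320.2, 114.5]]
side hole [262.1 179.7]
140 (257.5, 14) 143 (259.5, 13) 146 (260.5, 8) 149 (263.5, 4) 152 (264.0, 5) 155 (264.0, 5) 158 (264.0, 5) 161 (267.0, 8) 164 (267.0, 8) 167 (266.5, 6) 170 (264.0, 5) 173 (264.0, 5) 176 (260.0, 4) 179 [] 182 [] 185 (273.0, 1) 188 []
```

```bash
python3 - <<'E'
from kin import *
C=cam('wrist'); im=cv2.imread('pics/aw.png'); g=cv2.cvtColor(im,cv2.COLOR_BGR2GRAY)
for v in (96,98,99,100,101,104): print(v,g[v,296:344].tolist())
S=np.array([.506,.312]); ps=np.array([.848,-.53]); pn=np.array([.53,.848])
for v in (64,70,76,82): print('hole row',v,g[v,296:346:2].tolist())
for z in (.078,.083,.088):
    X=onz(C,319,98.5,z)[:2]-S; print(z,'ridge along psi',(X@ps).round(4),'across',(X@pn).round(4))
print('hole across',[ (onz(C,u,76,.055)[:2]-S)@pn for u in (305,320,335)])
E
```

```text
96 [164, 163, 163, 164, 164, 164, 164, 166, 165, 163, 163, 164, 164, 164, 163, 164, 163, 159, 154, 143, 141, 149, 156, 162, 163, 163, 164, 166, 165, 164, 165, 164, 164, 164, 164, 166, 164, 166, 163, 162, 163, 165, 164, 164, 165, 166, 166, 165]
98 [164, 165, 163, 167, 165, 164, 164, 165, 166, 167, 165, 166, 161, 160, 152, 137, 118, 96, 80, 68, 67, 78, 94, 112, 131, 144, 155, 157, 163, 166, 164, 165, 164, 166, 163, 164, 163, 163, 165, 163, 165, 163, 166, 165, 164, 163, 165, 164]
99 [164, 166, 164, 166, 164, 165, 165, 165, 164, 166, 163, 158, 152, 139, 119, 93, 76, 67, 59, 60, 55, 60, 63, 73, 90, 105, 123, 137, 149, 157, 162, 161, 164, 166, 165, 164, 164, 165, 164, 162, 163, 165, 163, 167, 166, 164, 164, 165]
100 [164, 165, 164, 164, 162, 163, 162, 164, 164, 158, 154, 135, 117, 96, 75, 61, 53, 54, 56, 56, 54, 57, 57, 56, 62, 65, 78, 93, 116, 133, 149, 159, 163, 164, 166, 166, 164, 166, 163, 165, 164, 166, 164, 163, 165, 164, 166, 163]
101 [164, 165, 164, 165, 165, 164, 161, 160, 151, 136, 115, 94, 77, 62, 54, 54, 56, 60, 53, 55, 57, 58, 58, 53, 53, 53, 56, 60, 75, 94, 113, 132, 149, 159
[... 369 characters left out ...]
1, 100, 101, 102, 102, 103, 101, 85, 138, 152, 107, 86]
hole row 70 [164, 164, 164, 156, 131, 96, 91, 102, 102, 102, 103, 102, 102, 104, 101, 101, 102, 103, 100, 101, 80, 78, 88, 90, 89]
hole row 76 [164, 164, 164, 163, 138, 112, 96, 102, 101, 102, 102, 102, 101, 101, 103, 102, 101, 102, 103, 103, 84, 80, 87, 89, 88]
hole row 82 [163, 163, 162, 163, 144, 115, 102, 101, 103, 101, 102, 103, 102, 101, 104, 103, 101, 102, 101, 101, 91, 81, 83, 88, 89]
0.078 ridge along psi 0.0 across -0.0008
0.083 ridge along psi -0.0044 across -0.0008
0.088 ridge along psi -0.0087 across -0.0009
hole across [np.float64(-0.011242770986608929), np.float64(-5.046431446149447e-05), np.float64(0.011144608623799002)]
```

Request:
apply_moves(
  plan=[
    [0.0021,0.003,-0.0021,0,0,0,1],
    [0.0064,0,0.0064,0,0,0,1],
    [0.0064,0,0.0064,0,0,0,1],
    [0,0,0,0,0,0,1],
    [0,0,0,0,0,0,1],
  ],
)

```text
t: 45.35
tcp_pos: [0.5106, 0.3125, 0.1686]
tool_rot: [0.254, 0.888, -0.106, 0.368]
force: [-0.5, -0.9, -2.7]
finger_gap: 0.187
gripper_force: 98.4
```

```bash
cat > tip.py <<'E'
from kin import *
import sys
im,C,s=snap('wrist',sys.argv[1]+'.png'); g=cv2.cvtColor(im,cv2.COLOR_BGR2GRAY).astype(int); A=Rn.from_quat(s['tool_rot'])
print(s['t'],'tcp',s['tcp_pos'].round(4),'F',s['force'].round(1),A.as_euler('ZYX',degrees=True).round(1))
cx=lambda v:[u for u in range(290,345) if g[v,u]<68]
for v in range(84,125,4): k=cx(v); print(v,(min(k),max(k),len(k)) if k else None,end=' ')
print(); print('col316',g[50:112,316].tolist())
ps=np.array([.848,-.53]); pn=np.array([.53,.848]); S=np.array([.506,.312])
print('hole px',[proj(C,[*(S+d*ps+e*pn),.055]).round(1).tolist() for d,e in((-.0125,0),(.0105,0),(0,-.0115),(0,.0115))])
ap=[v for v in range(70,125) if g[v,316]<85]
# apex = longest dark run start
st=[v for v in range(60,120) if (g[v:v+12,312:320]<75).mean()>.9][0]; 
for z in (.05,.055,.06,.065,.07): X=onz(C,316,st-1,z)[:2]-S; print(z,'ridge psi',(X@ps).round(4),'across',(X@pn).round(4),end=' | ')
print('apex v',st)
E
python3 tip.py b
```

```text
45.35 tcp [0.5106 0.3125 0.1686] F [-0.5 -0.9 -2.7] [ 148.2   45.1 -179.9]
84 None 88 None 92 None 96 None 100 (310, 322, 13) 104 (303, 328, 26) 108 (304, 328, 25) 112 (304, 328, 25) 116 (304, 328, 25) 120 (304, 328, 25) 124 (304, 328, 25) 
col316 [102, 121, 156, 163, 164, 164, 165, 164, 165, 164, 164, 164, 164, 162, 164, 165, 163, 163, 166, 163, 164, 165, 164, 163, 164, 163, 166, 163, 166, 165, 164, 164, 166, 162, 146, 119, 103, 102, 102, 101, 103, 102, 100, 101, 100, 100, 89, 72, 61, 58, 56, 57, 56, 55, 57, 57, 58, 58, 56, 59, 58, 54]
hole px [[317.2, 84.7], [317.3, 110.1], [301.4, 99.1], [333.1, 99.1]]
0.05 ridge psi 0.0015 across -0.001 | 0.055 ridge psi -0.0028 across -0.0009 | 0.06 ridge psi -0.0071 across -0.0008 | 0.065 ridge psi -0.0114 across -0.0008 | 0.07 ridge psi -0.0157 across -0.0007 | apex v 97
```

Request:
apply_moves(
  plan=[
    [0.0035,0,0.0035,0,0,0,1],
    [0.0035,0,0.0035,0,0,0,1],
    [0,0,0,0,0,0,1],
  ],
)

```text
t: 45.78
tcp_pos: [0.5104, 0.3127, 0.1585]
tool_rot: [0.254, 0.888, -0.105, 0.368]
force: [-0.5, 0.7, -3.7]
finger_gap: 0.19
gripper_force: 98.5
```

Request:
apply_moves(
  plan=[
    [0.0021,0,0.0021,0,0,0,1],
    [0,0,0,0,0,0,1],
  ],
)

```text
t: 46.02
tcp_pos: [0.5103, 0.3126, 0.1555]
tool_rot: [0.254, 0.888, -0.106, 0.368]
force: [-0.5, 0.8, -2.9]
finger_gap: 0.188
gripper_force: 98.4
```

Request:
apply_moves(
  plan=[
    [0.0021,0,0.0021,0,0,0,1],
    [0,0,0,0,0,0,1],
  ],
)

```text
t: 46.28
tcp_pos: [0.5104, 0.3127, 0.1527]
tool_rot: [0.254, 0.888, -0.105, 0.368]
force: [-0.9, 0.8, -3.0]
finger_gap: 0.186
gripper_force: 98.4
```

```bash
python3 tip.py c
```

```text
46.275 tcp [0.5104 0.3127 0.1527] F [-0.9  0.8 -3. ] [ 148.1   45.  -179.9]
84 None 88 None 92 None 96 None 100 None 104 (303, 328, 26) 108 (303, 328, 26) 112 (303, 328, 26) 116 (304, 329, 26) 120 (303, 329, 27) 124 (303, 329, 27) 
col316 [101, 101, 100, 101, 100, 100, 100, 103, 101, 101, 103, 102, 101, 102, 103, 104, 100, 103, 101, 100, 111, 123, 124, 101, 90, 103, 129, 146, 154, 161, 165, 164, 164, 165, 164, 164, 165, 165, 163, 164, 164, 165, 166, 165, 165, 165, 163, 165, 164, 164, 155, 122, 78, 58, 56, 56, 58, 56, 57, 58, 57, 57]
hole px [[317.0, 101.2], [317.1, 126.0], [300.6, 115.3], [333.5, 115.3]]
0.05 ridge psi -0.0083 across -0.0007 | 0.055 ridge psi -0.0127 across -0.0006 | 0.06 ridge psi -0.0171 across -0.0006 | 0.065 ridge psi -0.0216 across -0.0005 | 0.07 ridge psi -0.026 across -0.0004 | apex v 102
```

The visible key end now coincides with the hole's edge and there is no contact force, so the tip has entered the hole. I'll continue down.

Request:
apply_moves(
  plan=[
    [0.0028,0,0.0028,0,0,0,1],
    [0.0028,0,0.0028,0,0,0,1],
    [0,0,0,0,0,0,1],
  ],
)

```text
t: 46.7
tcp_pos: [0.5105, 0.3127, 0.1445]
tool_rot: [0.254, 0.888, -0.106, 0.368]
force: [-0.8, 0.6, -3.7]
finger_gap: 0.191
gripper_force: 98.5
```

Request:
apply_moves(
  plan=[
    [0.0028,0,0.0028,0,0,0,1],
    [0.0028,0,0.0028,0,0,0,1],
    [0,0,0,0,0,0,1],
  ],
)

```text
t: 47.08
tcp_pos: [0.5105, 0.3127, 0.1366]
tool_rot: [0.254, 0.888, -0.105, 0.368]
force: [-1.6, 1.4, -3.1]
finger_gap: 0.191
gripper_force: 98.4
```

Request:
apply_moves(
  plan=[
    [0.0028,0,0.0028,0,0,0,1],
    [0.0028,0,0.0028,0,0,0,1],
    [0.0028,0,0.0028,0,0,0,1],
    [0,0,0,0,0,0,1],
  ],
)

```text
t: 47.58
tcp_pos: [0.5104, 0.3127, 0.1247]
tool_rot: [0.254, 0.888, -0.106, 0.368]
force: [-2.0, 1.4, -3.5]
finger_gap: 0.193
gripper_force: 98.5
```

Request:
apply_moves(
  plan=[
    [0.0028,0,0.0028,0,0,0,1],
    [0.0028,0,0.0028,0,0,0,1],
    [0,0,0,0,0,0,1],
  ],
)

```text
t: 47.95
tcp_pos: [0.5103, 0.313, 0.117]
tool_rot: [0.254, 0.888, -0.105, 0.368]
force: [-4.7, 2.6, -1.7]
finger_gap: 0.194
gripper_force: 98.8
```

Request:
apply_moves(
  plan=[
    [0.0025,0,0.0025,0,0,0,1],
    [0,0,0,0,0,0,1],
    [0,0,0,0,0,0,0.6],
    [0,0,0,0,0,0,0],
    [0,0,0,0,0,0,-0.7],
    [0,0,0,0,0,0,-1],
    [0,0,0,0,0,0,-1],
  ],
)

```text
t: 48.82
tcp_pos: [0.511, 0.3124, 0.114]
tool_rot: [0.254, 0.888, -0.106, 0.369]
force: [0.9, -0.8, 0.7]
finger_gap: 0.997
gripper_force: 0.0
```

Request:
apply_moves(
  plan=[
    [0,0,-0.015,0,0,0,-1],
    [0,0,-0.03,0,0,0,-1],
    [0,0,-0.04,0,0,0,-1],
    [0,0,-0.05,0,0,0,-1],
    [0,0,0,0,0,0,-1],
    [0,0,0,0,0,0,-1],
  ],
)

```text
t: 49.58
tcp_pos: [0.4292, 0.3631, 0.2093]
tool_rot: [0.254, 0.888, -0.105, 0.368]
force: [0.3, -0.0, -0.6]
finger_gap: 0.999
gripper_force: 0.0
```

```bash
python3 - <<'E'
from kin import *
im,C,s=snap('wrist','d.png'); print(s['t'],s['tcp_pos'].round(3),s['finger_gap'])
g=cv2.cvtColor(im,cv2.COLOR_BGR2GRAY); h=cv2.cvtColor(im,cv2.COLOR_BGR2HSV)
print('pred',[(z,proj(C,[.506,.312,z]).round(0).tolist()) for z in (.06,.12,.185)])
for v in range(90,320,15):
    k=[u for u in range(285,360) if g[v,u]<85]; print(v,(min(k),max(k),len(k)) if k else None,end=' ')
print()
# mat check: project things
for n,X in [('bottle',(.543,-.32,.1)),('roll',(.459,-.315,.019)),('cap',(.418,-.369,.024))]:
    for c in ('scene','side'): print(n,c,proj(cam(c),X).round(0),end=' ')
E
```

```text
49.575 [0.429 0.363 0.209] 0.9989904031605903
pred [(0.06, [318.0, 147.0]), (0.12, [318.0, 195.0]), (0.185, [318.0, 260.0])]
90 None 105 None 120 None 135 None 150 (311, 343, 17) 165 (311, 326, 16) 180 (311, 327, 17) 195 (285, 328, 39) 210 (285, 349, 31) 225 (285, 359, 51) 240 (310, 359, 36) 255 (309, 359, 36) 270 (311, 329, 19) 285 (322, 328, 7) 300 None 315 None 
bottle scene [398. 162.] bottle side [374. 263.] roll scene [406. 195.] roll side [345. 295.] cap scene [426. 197.] cap side [344. 311.]
```

```bash
python3 - <<'E'
from kin import *
for c,boxs in (('scene',(380,140,460,225)),('side',(310,230,410,335))):
    im=snapshot(c)[:,:,::-1].copy(); C=cam(c); x0,y0,x1,y1=boxs; h=cv2.cvtColor(im,cv2.COLOR_BGR2HSV)
    k=np.zeros(im.shape[:2],np.uint8); poly=np.array([proj(C,[*p,0.0]) for p in [(.384,-.271),(.581,-.295),(.566,-.424),(.369,-.40)]]); 
    cv2.fillConvexPoly(k,cv2.convexHull(poly.astype(np.int32)),255); kd=cv2.dilate(k,np.ones((9,9)))
    print(c,'mat poly',poly.round(0).tolist(),'green',(cv2.inRange(h,(45,80,40),(80,255,255))&k>0).sum(),'of',(k>0).sum())
    for n,lo,hi,z in (('cap',(0,0,130),(180,60,255),.024),('dark',(0,0,0),(180,255,70),.019),('brown',(5,90,40),(22,255,190),.05)):
        m=cv2.inRange(h,lo,hi)&kd; nn,l,st,ce=cv2.connectedComponentsWithStats(m)
        print(n,[(st[i,4],ce[i].round(0).tolist(),onz(C,*ce[i],z).round(3)[:2].tolist()) for i in range(1,nn) if st[i,4]>40])
E
```

```text
scene mat poly [[407.0, 218.0], [381.0, 177.0], [412.0, 168.0], [441.0, 208.0]] green 1022 of 1654
cap [(np.int32(611), [426.0, 190.0], [0.44, -0.386]), (np.int32(57), [380.0, 175.0], [0.573, -0.28]), (np.int32(200), [398.0, 207.0], [0.423, -0.255])]
dark []
brown [(np.int32(149), [395.0, 175.0], [0.53, -0.31])]
side mat poly [[313.0, 300.0], [376.0, 281.0], [400.0, 310.0], [334.0, 332.0]] green 654 of 2596
cap [(np.int32(572), [341.0, 316.0], [0.403, -0.378])]
dark [(np.int32(1571), [379.0, 303.0], [0.52, -0.385]), (np.int32(43), [346.0, 301.0], [0.448, -0.336])]
brown []
```

```bash
python3 - <<'E'
from kin import *
a=cv2.imread('pics/c3.png').astype(int); b=snapshot('scene')[:,:,::-1].astype(int)
d=np.abs(a-b).max(2)[160:220,380:445]; print('changed px',(d>50).sum(),'max',d.max())
g=b.mean(2).astype(int); print([ (v,g[v,394:420].tolist()) for v in range(186,206,3)])
C=cam('scene'); print(onz(C,405.5,196,.019))
d2=np.abs(a-b).max(2)[180:260,280:375]; print('carriage area changed',(d2>50).sum())
E
```

```text
changed px 0 max 10
[(186, [88, 90, 98, 108, 114, 119, 119, 120, 120, 119, 119, 118, 119, 120, 119, 120, 120, 118, 120, 119, 119, 120, 120, 120, 120, 119]), (189, [119, 119, 120, 120, 120, 119, 119, 117, 113, 110, 106, 101, 101, 108, 113, 116, 118, 120, 121, 119, 119, 120, 119, 119, 118, 118]), (192, [119, 119, 118, 120, 116, 104, 84, 82, 99, 110, 108, 103, 103, 104, 104, 95, 83, 84, 98, 113, 118, 119, 119, 118, 123, 146]), (195, [119, 119, 116, 101, 73, 54, 71, 108, 121, 116, 108, 102, 102, 97, 91, 89, 92, 100, 93, 91, 107, 117, 117, 132, 179, 220]), (198, [168, 127, 109, 92, 61, 38, 41, 67, 104, 123, 125, 126, 125, 122, 111, 111, 115, 101, 82, 92, 108, 99, 86, 103, 155, 208]), (201, [208, 187, 150, 120, 95, 71, 53, 35, 29, 31, 34, 33, 41, 41, 40, 37, 39, 56, 88, 110, 114, 96, 84, 94, 109, 127]), (204, [209, 200, 194, 176, 149, 126, 116, 113, 111, 102, 88, 83, 83, 86, 90, 99, 110, 117, 120, 120, 120, 114, 104, 94, 97, 107])]
[ 0.45519132 -0.30962337  0.019     ]
carriage area changed 439
```

```bash
python3 -c "
from station import *
print(sign_off())"
```

```text
the job is handed in; nothing more can be done
None
```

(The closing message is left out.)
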